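# Park a power module on the angled rest, then dock it and push it home

### The job

Park the white power module, now lying on its side, on the angled rest: leaning up the ramp, foot on the ledge, top end uppermost, and let go. Then take it again, stand it upright between the guides at the front of the charging dock, front panel facing out, about five centimetres short of the back plate, and let go. Finally push it back until it is fully home against the back plate, leaving everything else on the bench where it is.

Things in the scene. Friction and masses are not known exactly. Their poses are not given: they have to be found in the camera images.
- module_mid (a point): Centre of the power module: a plain white block 100 mm long, 64 deep, 40 thick, about 0.4 kg. Its axes: y along the length to the TOP end (a thin grey band runs round it 10 mm from that end), x along the depth from front panel to rear, z along the thickness. It starts lying flat, z up, top end roughly to +y, front panel roughly towards the robot. It can be gripped anywhere.
- module_front (a point): Centre of the module's front panel (black window, two small keys, a steel strip), 32 mm from the module's centre.
- module_top (a point): Centre of the module's top end face, 50 mm from the module's centre.
- rest: Angled rest, fixed: a 50 mm wide, 80 mm long aluminium ramp on an 80 x 150 x 8 mm dark base. Origin: centre of the underside. The ramp rises at 45 degrees to the rest's +y; at its foot a 40 mm ledge stands square to it, making a trough without side walls. The trough's corner is 35 mm to -y of the origin and 30 mm up, the ramp's upper edge 87 mm up.
- rest_seat (a point): Where the module's centre is when parked: a 100 x 64 face flat on the ramp, foot end on the ledge, length up the ramp, depth across it (14 mm to -y of the rest's origin, 79 mm up). The 64 mm deep module overhangs the ramp 7 mm on both sides, so fingers can straddle it. Axes are the rest's (level, not sloping).
- dock: Grey charging dock, fixed, 160 x 100 mm, open to its -x. Origin: centre of the underside; x points to the back plate. Plain floor 10 mm up. Two guides, tops 40 mm above the bench, 48 mm apart, run from 50 mm before the origin to the back plate and flare out in front over 25 mm. The plate's face is 70 mm behind the origin, its top 90 mm up. No latch or spring.
- bay_home (a point): Where the module's centre is when it stands fully home (38 mm behind the dock's origin, 60 mm above the bench). Axes are the dock's. The module then has its top end up, its front panel to the dock's -x and its 40 mm thickness across the 48 mm gap. The floor is not slippery (2 to 4 N to slide it): pushed at or above half its height the module tips instead of sliding, so push slowly with the tips just over the guides.
- breadboard: Bystander, loose, to be left alone: white solderless breadboard, 55 x 165 x 10 mm. Origin at the centre of its underside.
- multimeter: Bystander, loose, to be left alone: black handheld multimeter lying flat, 75 x 150 x 36 mm. Origin at the centre of its underside.
- spool: Bystander, loose, to be left alone: steel spool, a drum 68 mm across and 45 mm high. Origin at the centre of its underside.
- parts_tray: Bystander, loose, to be left alone: grey open tray, 70 x 120 x 35 mm. Origin at the centre of its underside.
- screwdriver: Bystander, loose, to be left alone: black-handled screwdriver, 180 mm long, lying across in front of the robot. Origin near its middle.
- heat_sink: Bystander, loose, to be left alone: finned aluminium heat sink, 45 x 100 x 28 mm. Origin at the centre of its underside.
Mind the look-alikes: they are no part of the job. What is shaped like the dock but purple or yellow is not meant.

How it is judged:
On the way, in this order (a step that is already met when the one before it is completed fails the run):
1. the module is parked on the angled rest, leaning up the ramp with its top end up, and let go (distance between module_mid and rest_seat below 0.015 m and angle between module_mid's own y axis and vertical between 0.64 and 0.93 rad and contact force between module and rest above 0.5 N and contact force between the fingers and module below 0.05 N and linear speed of module below 0.02 m/s), for 0.3 s.
2. the module stands upright between the guides, front panel outwards, 15 to 80 mm short of home, and let go (x of module_mid in the frame of bay_home between -0.08 and -0.015 m and angle between module_mid's own y axis and vertical below 0.1 rad and x of module_front in the frame of bay_home below -0.025 m and angle between the x axis of module_mid and the x axis of bay_home, either way round below 0.12 rad and y of module_mid in the frame of bay_home between -0.008 and 0.008 m and z of module_mid in the frame of bay_home between -0.004 and 0.004 m and contact force between the fingers and module below 0.05 N and linear speed of module below 0.02 m/s), for 0.3 s.
At the end, for the whole second after the job is handed in: The module stands upright in the dock (within 0.1 rad), top end up, front panel to the open side, on the dock floor between the guides, within 4 mm of home against the back plate, at rest and not touched (x of module_mid in the frame of bay_home between -0.004 and 0.004 m and angle between module_mid's own y axis and vertical below 0.1 rad and x of module_front in the frame of bay_home below -0.025 m and angle between the x axis of module_mid and the x axis of bay_home, either way round below 0.12 rad and y of module_mid in the frame of bay_home between -0.008 and 0.008 m and z of module_mid in the frame of bay_home between -0.004 and 0.004 m and linear speed of module below 0.02 m/s).
It fails at once if another thing on the bench is moved by more than 30 mm (distance of any of breadboard, multimeter, spool, parts_tray, screwdriver, heat_sink from where it was at the start of the episode above 0.03 m).
It also fails if it takes over 72 s, if anything falls off the work surface, if the arm or the gripper's body presses on something with over 40 N, if the wrist force passes 120 N, or if a joint passes its speed limit or range.

### The arm

A 7-joint arm with a two-finger parallel gripper is mounted at the origin on the work surface. World frame = base frame: x ahead of the robot, y to its left, z up, the work surface at z = 0. Lengths are in m, angles in rad, forces in N, time in s.
With the tool pointing down it reaches from about 0.425 to 0.95 m from the base axis. Payload 4.7 kg.
Tool frame: the origin (TCP) lies at the very end of the fingers, on their centre line; the grasp point (between the pads) lies 19 mm behind it; z points along the fingers, y is the direction in which the jaws open and shut (so a half turn about z gives the same grasp; the last joint's range is limited). The gripper opens to 87 mm and grips with 3 to 60 N. Pads are 19 mm wide; open, the fingers measure 117 mm over their backs; the gripper's body (75 mm by 190 mm) begins 51 mm behind the grasp point.
Start: joints at [-0.029, 0.469, -0.049, 1.532, 0.024, 1.141, -0.082], TCP at [0.675, 0, 0.223] pointing down, gripper open.
Joint ranges: [-2.59, 2.59], [-0.33, 1.99], [-1.39, 1.29], [0.1, 2.45], [-1.04, 4.18], [0.21, 1.99], [-2.66, 2.66]. Speed limits (rad/s): [2.57, 2.57, 3.14, 3.14, 3.14, 3.14, 3.14].

### API

Orientations are given as a 3x3 rotation matrix whose columns are the frame's x, y, z axes.
In Python, from plant import status, viewer, job_done gives the robot as it stands. The module is installed in compiled form; this text tells all that it offers.
- The arm moves only by the shell command python3 -m handwheel 'ROWS' [FORCE]. ROWS is JSON, a list of rows, each a list of 3 entries, a list of its own where there are three numbers: the turn, a rotation vector about the tool's x, y, z in rad, then the shift along the tool's x, y, z in m, then the closure in counts, from 0 (fully open) to 255 (shut). A call has 1 to 10 rows; each row shifts and turns the commanded pose from where the row before left it, along the tool's axes as they then stand; what a row does not reach is not made up. A row lasts 1/10 s, in which the tool goes at most 50 mm and 8.59 degrees, less where a joint would pass 70% of its speed; a pose out of reach is approached as far as the arm can. A call is refused whole if a number of a shift passes 0.05 or a number of a turn 0.15, either way. A call with a gripper value outside its range is refused whole. The fingers move at their own pace and stop on an object; FORCE is the grip in N (left out, the last holds). Time passes only in rows, so rows that do not move let the fingers close. It gives the time, the measured TCP pose, the force and the opening at its end, in the units of the state.
- status.sense(): the state, without advancing time (a new reading comes with each control period).
- viewer.get_image(name): name is "scene" or "side" or "wrist"; returns (picture, depth): 400x640x3 uint8, red, green, blue; 400x640 float32, m along the optical axis (not along the pixel's ray), 0 where there is no reading.
- viewer.camera_model(name): a dict with "mtx" (3x3 intrinsics, pixels), "view" (4x4, takes a point from world to camera coordinates). Camera axes: x right, y down, z forward; pixel columns grow to the right and rows downward; lengths in m; the calibration is good to about 2 mm. A picture is of the moment at which its call begins: read the wrist's pose just before it. camera_model takes no time and is no camera call; for the wrist camera it gives the pose at the moment of the call.
- job_done(): hands the job in, once; it reports no verdict.
The state is a dict: "time_s": time; "qpos": joint angles; "joint_velocities": joint speeds; "effort": joint torques, N m; "position": TCP position; "tcp_rot": TCP orientation; "wrist_force": force on the tool from outside, world axes, zero at the start; "torque": the same for the moment, N m; "width": finger opening in m.
Only numpy, scipy, OpenCV 4.12 (cv2) and the standard library are available. Lean on these libraries where they do the work, as an engineer would, in place of code of your own. Each camera call takes 0.05 s, during which the arm holds its last target.

## Working session

There is one attempt and no reset: what is moved stays moved. The work goes in short steps, Python scripts to look and compute and a shell command to move; the robot and the scene stay as the last step left them, time stands still between calls to the robot, and variables do not carry over. Pictures are saved under pics/ and viewed, and the job is handed in when it is done.

```bash
ls; mkdir -p pics
cat > h.py <<'E'
import numpy as np, cv2
from plant import status, viewer
def snap(name,tag):
    m=viewer.camera_model(name); im,d=viewer.get_image(name)
    cv2.imwrite(f'pics/{tag}.png',im[:,:,::-1]); np.savez(f'pics/{tag}.npz',d=d,K=m['mtx'],V=m['view'],im=im)
def load(tag): return np.load(f'pics/{tag}.npz')
def pt(tag,u,v,d=None):
    f=load(tag); z=f['d'][int(v),int(u)] if d is None else d
    c=np.linalg.inv(f['K'])@[u,v,1]*z
    return (np.linalg.inv(f['V'])@np.r_[c,1])[:3]
def cloud(tag):
    f=load(tag); d=f['d']; v,u=np.mgrid[:400,:640]
    c=np.linalg.inv(f['K'])@np.stack([u.ravel(),v.ravel(),np.ones(u.size)])*d.ravel()
    w=np.linalg.inv(f['V'])@np.vstack([c,np.ones(c.shape[1])])
    return w[:3].T.reshape(400,640,3), d>0
def crop(tag,x0,y0,x1,y1,s,out):
    im=cv2.imread(f'pics/{tag}.png')[y0:y1,x0:x1]
    cv2.imwrite(f'pics/{out}.png',cv2.resize(im,None,fx=s,fy=s,interpolation=cv2.INTER_CUBIC))
E
python3 - <<'E'
from h import *
s=status.sense(); print({k:np.round(v,3).tolist() for k,v in s.items()})
for n in ['scene','side','wrist']:
    snap(n,n+'0'); f=load(n+'0'); print(n,np.linalg.inv(f['V'])[:3].round(3).tolist(),f['K'][0,0])
E
```

```text
pics
{'time_s': 0.0, 'qpos': [-0.029, 0.469, -0.049, 1.534, 0.024, 1.141, -0.082], 'joint_velocities': [-0.0, 0.001, 0.0, -0.001, 0.0, -0.001, 0.0], 'effort': [0.0, -50.797, -0.08, -23.616, -0.061, 0.038, 0.0], 'position': [0.674, 0.0, 0.221], 'tcp_rot': [[-0.0, 1.0, -0.002], [1.0, 0.0, -0.0], [-0.0, -0.002, -1.0]], 'wrist_force': [0.219, -0.522, -0.123], 'torque': [-0.023, 0.021, -0.003], 'width': 0.087}
scene [[-0.605, 0.531, -0.594, 1.423], [0.796, 0.398, -0.455, 0.739], [-0.005, -0.748, -0.663, 1.048]] 515.6227551648149
side [[0.679, -0.492, 0.545, -0.301], [-0.734, -0.432, 0.525, -0.723], [-0.023, -0.756, -0.654, 1.071]] 485.76073924646875
wrist [[1.0, 0.0, -0.002, 0.675], [-0.0, -0.959, -0.284, 0.078], [-0.002, 0.284, -0.959, 0.384]] 354.4364818233268
```

View pics/scene0.png

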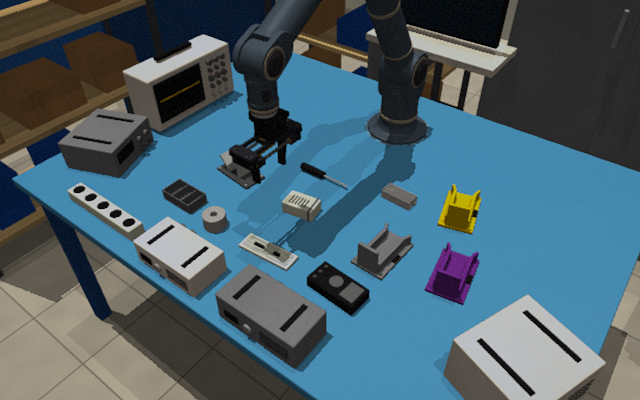

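View pics/side0.png

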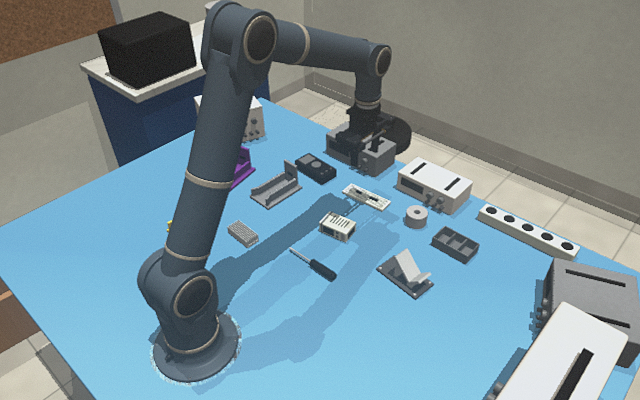

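View pics/wrist0.png

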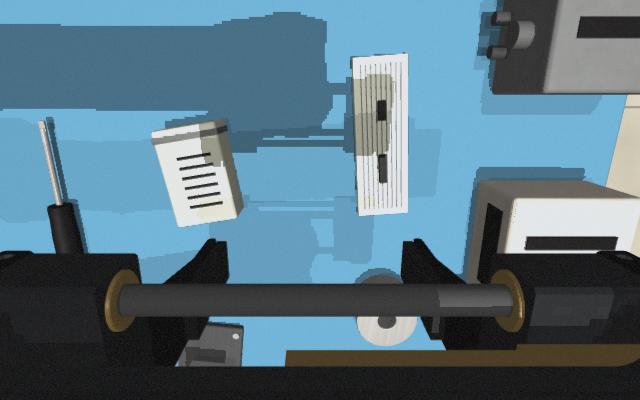

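Run:
```python
from h import *
crop('side0',230,140,460,310,3.4,'c1'); crop('scene0',210,140,430,300,3.6,'c2')
W,m=cloud('side0')
for n,t,u,v in [('module w','wrist0',195,190),('module s','side0',338,222),('bread','wrist0',400,190),('spool','side0',416,210),('dockfloor','side0',270,195),('restbase','side0',420,285),('mm','side0',315,165),('sink','side0',243,232),('tray','side0',455,243)]:
    print(n,pt(t,u,v).round(3))
```

```text
module w [ 0.555 -0.013  0.04 ]
module s [0.556 0.    0.038]
bread [ 0.768 -0.02   0.01 ]
spool [ 0.757 -0.154  0.044]
dockfloor [0.507 0.259 0.037]
restbase [ 0.536 -0.321  0.007]
mm [0.731 0.26  0.038]
sink [0.334 0.199 0.028]
tray [ 0.751 -0.306  0.002]
```

View pics/c1.png

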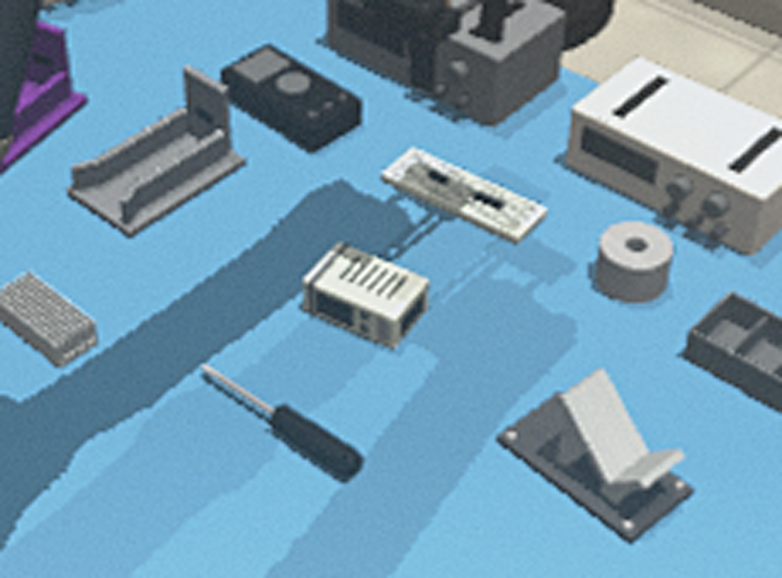

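View pics/c2.png

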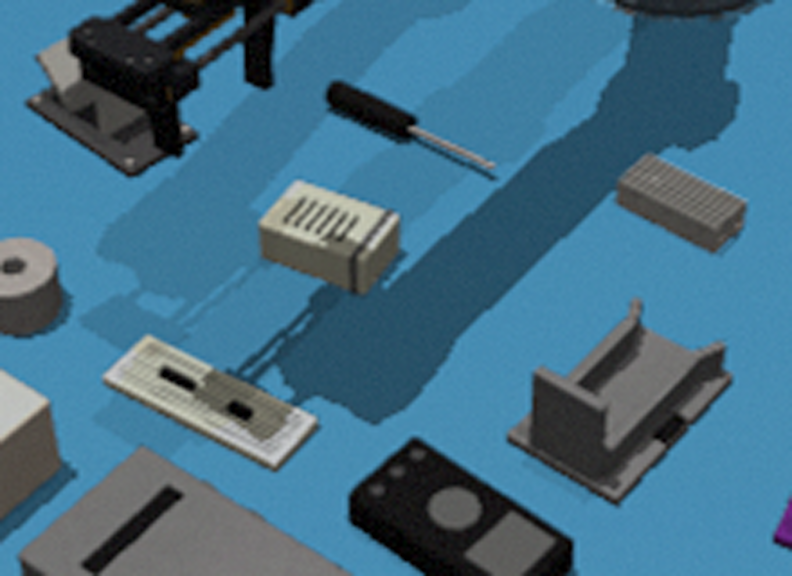

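Run:
```python
from h import *
def rect(P,lab):
    r=cv2.minAreaRect((P[:,:2]*1000).astype(np.float32)); print(lab,len(P),'z',P[:,2].mean().round(4),'c',np.round(r[0],1),'size',np.round(r[1],1),'ang',round(r[2],2))
for t in ['wrist0','side0','scene0']:
    W,m=cloud(t); P=W[m]
    def box(x0,x1,y0,y1,z0,z1): 
        s=(P[:,0]>x0)&(P[:,0]<x1)&(P[:,1]>y0)&(P[:,1]<y1)&(P[:,2]>z0)&(P[:,2]<z1); return P[s]
    q=box(.48,.64,-.1,.08,.034,.046)
    if len(q)>20: rect(q,t+' module top')
    for l,b in [('dock guides+plate',(.38,.68,.15,.37,.030,.048)),('dock plate top',(.38,.66,.15,.37,.055,.1)),('dock all',(.38,.68,.15,.37,.004,.1)),('rest base',(.4,.68,-.44,-.18,.004,.012)),('rest ramp',(.4,.68,-.44,-.18,.035,.1)),('rest all',(.4,.68,-.44,-.18,.004,.1))]:
        q=box(*b)
        if len(q)>20: rect(q,t+' '+l)
W,m=cloud('side0')
# orthographic maps
for nm,(x0,x1,y0,y1) in {'dock':(.36,.70,.12,.40),'rest':(.40,.70,-.46,-.16)}.items():
    S=2000; img=np.zeros((int((x1-x0)*S),int((y1-y0)*S),3),np.uint8)
    for t in ['side0','scene0'] if nm=='dock' else ['side0']:
        W,m=cloud(t); im=load(t)['im']
        for p,c in zip(W[m],im[m]):
            if x0<p[0]<x1 and y0<p[1]<y1 and p[2]<.12 and p[2]>.003:
                cv2.circle(img,(int((y1-p[1])*S),int((x1-p[0])*S)),1,tuple(int(v) for v in cv2.applyColorMap(np.uint8([[min(255,p[2]*2500)]]),cv2.COLORMAP_JET)[0,0]),-1)
    cv2.imwrite(f'pics/top_{nm}.png',img); print(img.shape)
```

```text
wrist0 module top 6370 z 0.0403 c [555.9   1.1] size [ 65.4 100. ] ang 9.29
wrist0 rest base 2109 z 0.0085 c [ 542.4 -224.7] size [63.8 83.4] ang 86.75
wrist0 rest all 2212 z 0.0088 c [ 542.4 -224.7] size [63.8 83.4] ang 86.75
side0 module top 468 z 0.0396 c [555.4   0.8] size [ 71.7 103.2] ang 7.85
side0 dock guides+plate 347 z 0.0378 c [560.1 288.6] size [155.7  85.1] ang 0.44
side0 dock plate top 130 z 0.0764 c [634.5 285. ] size [63.3 15.2] ang 89.42
side0 dock all 1382 z 0.0257 c [528.1 261.2] size [295.3 216.7] ang 0.54
side0 rest base 846 z 0.0072 c [ 538.9 -308.7] size [259.3 276.5] ang 89.49
side0 rest ramp 583 z 0.0581 c [ 533.4 -287.3] size [98.1 57.4] ang 81.3
side0 rest all 1572 z 0.0276 c [ 538.9 -308.7] size [259.3 276.5] ang 89.49
scene0 module top 523 z 0.0394 c [553.5   3.9] size [ 70.6 101.9] ang 8.7
scene0 dock guides+plate 446 z 0.0383 c [561.5 291.6] size [ 83.2 160.4] ang 88.02
scene0 dock plate top 264 z 0.0759 c [635.7 288.2] size [61.2 14.3] ang 88.6
scene0 dock all 1924 z 0.0274 c [529.9 260.3] size [216.5 298.1] ang 89.23
scene0 rest base 433 z 0.0071 c [ 541.5 -305.7] size [259.7 267.4] ang 87.93
scene0 rest ramp 140 z 0.0468 c [ 545.9 -288.5] size [93.5 34.6] ang 75.54
scene0 rest all 710 z 0.0179 c [ 541.5 -305.7] size [259.7 267.4] ang 87.93
(679, 560, 3)
(599, 600, 3)
```

```bash
python3 -c "
import cv2;import numpy as np
a=cv2.imread('pics/top_dock.png');b=cv2.imread('pics/top_rest.png')
h=max(a.shape[0],b.shape[0]);p=lambda i:cv2.copyMakeBorder(i,0,h-i.shape[0],0,10,0)
cv2.imwrite('pics/top.png',cv2.resize(np.hstack([p(a),p(b)]),None,fx=.65,fy=.65))"
```

```text
(no output)
```

View pics/top.png

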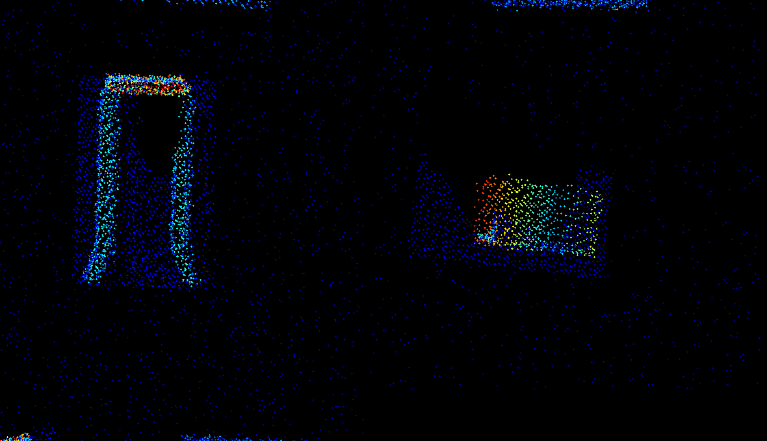

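Candidates for the module: the white vented block at side(338,222) and scene(301,205), the white breadboard at side(367,197), and the white bench instrument at side(435,185). I chose the block. In the crop it has a black window and keys facing the robot and a grey band at its +y end, and it measures 65x100 mm at z 0.040. Docks: the grey one is at side(275,190), and the purple and yellow ones are not meant. The rest is at side(405,270).

Next I'll look at the dock and rest from above.

```bash
python3 -m handwheel '[[[0,0,0],[0.047,-0.018,0],0],[[0,0,0],[0.047,-0.018,0],0],[[0,0,0],[0.047,-0.018,0],0],[[0,0,0],[0.047,-0.018,0],0],[[0,0,0],[0.047,-0.018,0],0],[[0,0,0],[0.045,-0.018,-0.03],0],[[0,0,0],[0,0,0],0]]'
python3 - <<'E'
from h import *
print(status.sense()['position'].round(4) if hasattr(status.sense()['position'],'round') else status.sense()['position']); snap('wrist','wdock')
E
```

```text
time_s: 0.85
position: [0.5669, 0.2828, 0.252]
tcp_rot: [[-0.013, 1.0, 0.003], [1.0, 0.013, 0.008], [0.008, 0.003, -1.0]]
wrist_force: [0.4, -0.4, -0.2]
width: 0.0871
[0.5669 0.2828 0.252 ]
```

View pics/wdock.png

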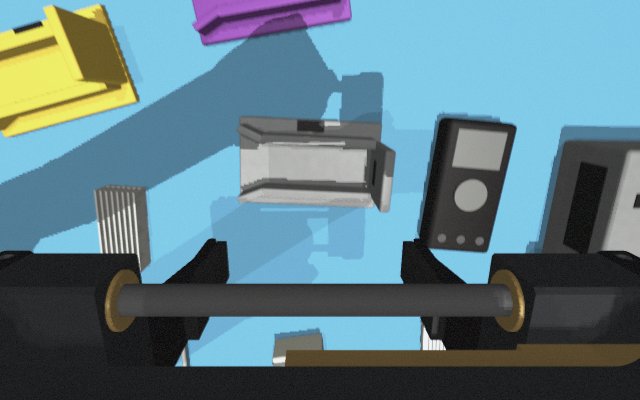

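The wrist view shows the grey dock at (315,165). Its plate is at the right (385,175), so +x, and its mouth is at the left (240,165).

```bash
python3 - <<'E'
from h import *
W,m=cloud('wdock'); 
r=np.mgrid[:400,:640]; ok=m&(r[0]<245)
P=W[ok]
def box(x0,x1,y0,y1,z0,z1):
    s=(P[:,0]>x0)&(P[:,0]<x1)&(P[:,1]>y0)&(P[:,1]<y1)&(P[:,2]>z0)&(P[:,2]<z1); return P[s]
def rect(q,l):
    t=cv2.minAreaRect((q[:,:2]*1000).astype(np.float32)); print(l,len(q),np.round(t[0],1),np.round(t[1],1),round(t[2],2))
a=box(.44,.68,.2,.37,.036,.044); rect(a,'tops'); rect(box(.44,.68,.2,.37,.084,.1),'plate top')
rect(box(.44,.68,.2,.37,.003,.1),'all')
fl=box(.44,.68,.2,.37,.006,.014); print('floor z',np.median(fl[:,2]))
b=a[(a[:,0]<.61)&(a[:,0]>.51)]
for l,q in [('hi y',b[b[:,1]>.288]),('lo y',b[b[:,1]<.288])]:
    if len(q)<10: print(l,'few');continue
    for s in (0,1):
        e=[]
        for x in np.arange(.51,.61,.005):
            k=q[(q[:,0]>=x)&(q[:,0]<x+.005),1]
            if len(k)>2: e.append((x+.0025,np.percentile(k,[5,95][s])))
        e=np.array(e); c=np.polyfit(e[:,0],e[:,1],1); print(l,'edge',s,'slope deg',np.degrees(np.arctan(c[0])).round(2),'y@.56',np.polyval(c,.56).round(4))
pf=box(.44,.68,.25,.33,.05,.085); print('plate face x pctl',np.percentile(pf[:,0],[2,10,50,90,98]).round(4))
E
python3 -c "
from h import *
crop('wdock',220,100,410,225,4,'c3')"
```

```text
tops 2626 [561.4 288.7] [ 84.3 154. ] 87.92
plate top 712 [635.6 285.8] [60.4 10.3] 87.77
all 12912 [539.4 288.7] [149.6 202.8] 87.77
floor z 0.010409357474426117
hi y edge 0 slope deg -1.98 y@.56 0.3134
hi y edge 1 slope deg -1.84 y@.56 0.3224
lo y edge 0 slope deg -1.98 y@.56 0.2555
lo y edge 1 slope deg -2.08 y@.56 0.2646
plate face x pctl [0.6298 0.6301 0.631  0.6322 0.6382]
```

View pics/c3.png

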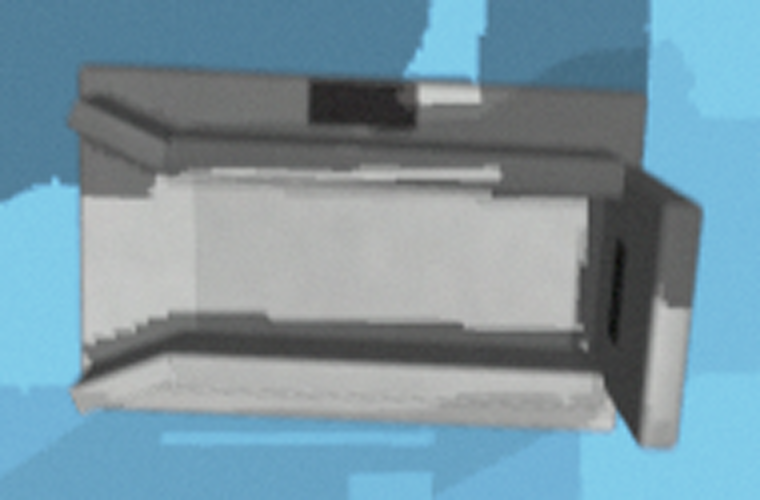

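```bash
python3 -m handwheel '[[[0,0,0],[-0.05,0,0],0],[[0,0,0],[-0.05,0,0],0],[[0,0,0],[-0.05,0,0],0],[[0,0,0],[-0.05,0,0],0],[[0,0,0],[-0.05,0,0],0],[[0,0,0],[-0.05,0,0],0],[[0,0,0],[-0.05,0,0],0],[[0,0,0],[-0.05,0,0],0],[[0,0,0],[-0.05,-0.01,0],0],[[0,0,0],[-0.05,-0.01,0],0]]' >/dev/null
python3 -m handwheel '[[[0,0,0],[-0.04,0,0],0],[[0,0,0],[-0.03,0,0],0],[[0,0,0],[0,0,0],0]]'
python3 - <<'E'
from h import *
snap('wrist','wrest')
W,m=cloud('wrest'); r=np.mgrid[:400,:640]; ok=m&(r[0]<245); P=W[ok]
def box(x0,x1,y0,y1,z0,z1):
    s=(P[:,0]>x0)&(P[:,0]<x1)&(P[:,1]>y0)&(P[:,1]<y1)&(P[:,2]>z0)&(P[:,2]<z1); return P[s]
def rect(q,l):
    t=cv2.minAreaRect((q[:,:2]*1000).astype(np.float32)); print(l,len(q),np.round(t[0],1),np.round(t[1],1),round(t[2],2))
rect(box(.44,.66,-.4,-.17,.005,.012),'base'); rect(box(.44,.66,-.4,-.17,.034,.1),'ramp');
E
```

```text
time_s: 2.2
position: [0.547, -0.303, 0.248]
tcp_rot: [[0.011, 1.0, -0.002], [1.0, -0.011, -0.004], [-0.004, -0.002, -1.0]]
wrist_force: [-1.3, 0.5, -0.3]
width: 0.087
base 5316 [ 537.3 -268.1] [149.7  80. ] 83.31
ramp 4274 [ 534.9 -289.1] [96.6 50.1] 83.37
```

View pics/wrest.png

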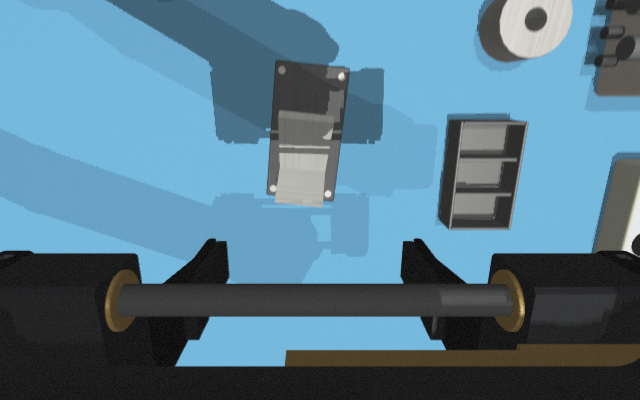

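Rest: its base measures 150x80, as given, centred at (0.537,-0.268) with yaw about -6.7°. The ledge is at the -y end, px (300,200), and the ramp's upper edge is at (305,112). That puts the seat at about (0.5357,-0.282,0.079). Next I'll go over the module.

```bash
python3 -m handwheel '[[[0,0,0],[0.0435,0.001,0.018],0],[[0,0,0],[0.0435,0.001,0.018],0],[[0,0,0],[0.0435,0.001,0.018],0],[[0,0,0],[0.0435,0.001,0.018],0],[[0,0,0],[0.0435,0.001,0.018],0],[[0,0,0],[0.0435,0,0.018],0],[[0,0,0],[0.0435,0,0.018],0],[[0,0,-0.087],[0,0,0],0],[[0,0,-0.087],[0,0,0],0],[[0,0,0],[0,0,0],0]]'
python3 - <<'E'
from h import *
W,m=cloud('wrest'); u=305
print([(v,W[v,u].round(3).tolist()) for v in (115,130,150,170,190,198)])
snap('wrist','wmod')
W,m=cloud('wmod'); r=np.mgrid[:400,:640]; ok=m&(r[0]<350)&(W[...,2]>.034)&(W[...,2]<.046)&(abs(W[...,0]-.556)<.07)&(abs(W[...,1])<.09)
t=cv2.minAreaRect((W[ok][:,:2]*1000).astype(np.float32)); print(t,ok.sum())
E
```

```text
time_s: 3.25
position: [0.5544, 0.0106, 0.1225]
tcp_rot: [[-0.175, 0.985, -0.001], [0.985, 0.175, 0.0], [0.001, -0.001, -1.0]]
wrist_force: [0.0, -0.6, -0.7]
width: 0.087
[(115, [0.539, -0.242, 0.083]), (130, [0.539, -0.256, 0.077]), (150, [0.538, -0.278, 0.056]), (170, [0.537, -0.303, 0.031]), (190, [0.537, -0.321, 0.048]), (198, [0.537, -0.328, 0.054])]
((555.773193359375, 1.4497184753417969), (65.0859603881836, 99.8900146484375), 9.3622407913208) 11170
```

View pics/wmod.png

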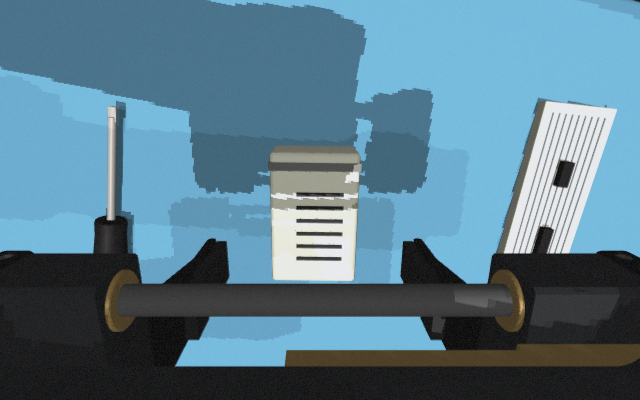

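The wrist view shows the block between the fingers with its band at the far (+y) end, row 165. The fit (0.5558, 0.0014), yaw 9.36°, agrees with the first one. Descending.

```bash
python3 -m handwheel '[[[0,0,0.012],[-0.009,0,0.03],0],[[0,0,0],[0,0,0.04],0],[[0,0,0],[0,0,0.03],0],[[0,0,0],[0,0,0.012],0],[[0,0,0],[0,0,0],0],[[0,0,0],[0,0,0],255],[[0,0,0],[0,0,0],255],[[0,0,0],[0,0,0],255],[[0,0,0],[0,0,0],255],[[0,0,0],[0,0,0],255]]' 30
python3 -m handwheel '[[[0,0,0],[0,0,0],255],[[0,0,0],[0,0,0],255]]'
```

```text
time_s: 4.3
position: [0.5566, 0.0004, 0.0118]
tcp_rot: [[-0.161, 0.987, -0.0], [0.987, 0.161, -0.0], [-0.0, -0.0, -1.0]]
wrist_force: [-3.1, -0.1, 6.8]
width: 0.0637
time_s: 4.5
position: [0.5566, 0.0005, 0.0119]
tcp_rot: [[-0.161, 0.987, -0.0], [0.987, 0.161, -0.0], [-0.0, -0.0, -1.0]]
wrist_force: [-2.5, -0.1, 6.7]
width: 0.0634
```

```bash
python3 -m handwheel '[[[0,0,0],[0,0,-0.03],255],[[0,0,0],[0,0,-0.045],255],[[0,0,0],[0,0,-0.045],255],[[0,0,0],[0,0,-0.045],255],[[0,0,0.139],[-0.04,0,-0.02],255],[[0,0,0.139],[-0.04,0,0],255],[[0,0,0],[-0.045,0,0],255],[[0,0,0],[-0.045,0,0],255],[[0,0,0],[0,0,0],255]]' 
python3 -m handwheel '[[[0,0.13,0],[0,0,0],255],[[0,0.13,0],[0,0,0],255],[[0,0.13,0],[0,0,0],255],[[0,0.13,0],[0,0,0],255],[[0,0.13,0],[0,0,0],255],[[0,0.135,0],[0,0,0],255],[[0,0,0],[0,0,0],255],[[0,0,0],[0,0,0],255]]' 
python3 -c "
from h import *
snap('side','s1');print(status.sense()['qpos'])"
```

```text
time_s: 5.4
position: [0.551, -0.1776, 0.1955]
tcp_rot: [[0.128, 0.992, -0.002], [0.992, -0.128, -0.005], [-0.006, -0.001, -1.0]]
wrist_force: [0.1, 0.3, -2.6]
width: 0.0638
time_s: 6.2
position: [0.5534, -0.1687, 0.1948]
tcp_rot: [[0.084, 0.993, 0.081], [0.704, -0.117, 0.701], [0.705, -0.002, -0.709]]
wrist_force: [0.7, 0.7, -3.8]
width: 0.0637
[ 0.62761839  0.55190578 -0.08295505  1.69042401 -0.67079554  1.34859459
  0.74099752]
```

View pics/s1.png

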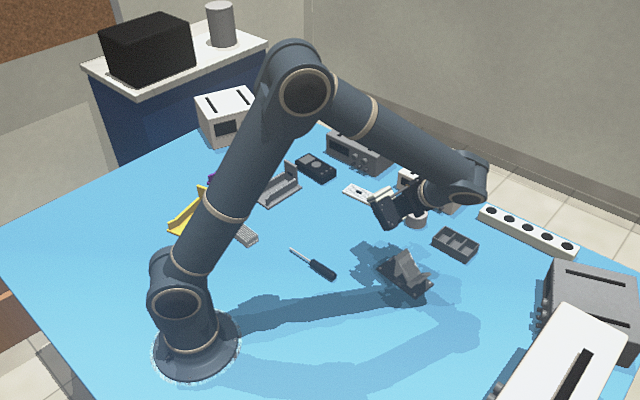

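```bash
python3 -m handwheel '[[[0,0,0],[-0.02,-0.001,-0.03],255],[[0,0,0],[-0.045,-0.001,-0.01],255],[[0,0,0],[-0.045,-0.001,0],255],[[0,0,0],[-0.035,-0.001,0],255],[[0,0,0],[-0.015,0,0],255],[[0,0,0],[0,0,0],255],[[0,0,0],[0,0,0],255]]' 
python3 -c "
from h import *
s=status.sense();R=np.array(s['tcp_rot']);c=np.array(s['position'])+R@[.001,0,-.008]
print(c,R.T@(np.array([.5357,-.2820,.079])-c))
snap('side','s2');crop('side','s2' and 0,0,0,0,1,'x') if 0 else crop('s2',330,180,490,310,4.5,'c4')"
```

```text
time_s: 6.95
position: [0.5351, -0.3061, 0.113]
tcp_rot: [[0.078, 0.994, 0.082], [0.702, -0.113, 0.703], [0.707, 0.003, -0.707]]
wrist_force: [-0.0, 0.5, -3.5]
width: 0.064
[ 0.53447645 -0.31099323  0.1193865 ] [-0.00810786 -0.00215689  0.0490182 ]
```

View pics/c4.png

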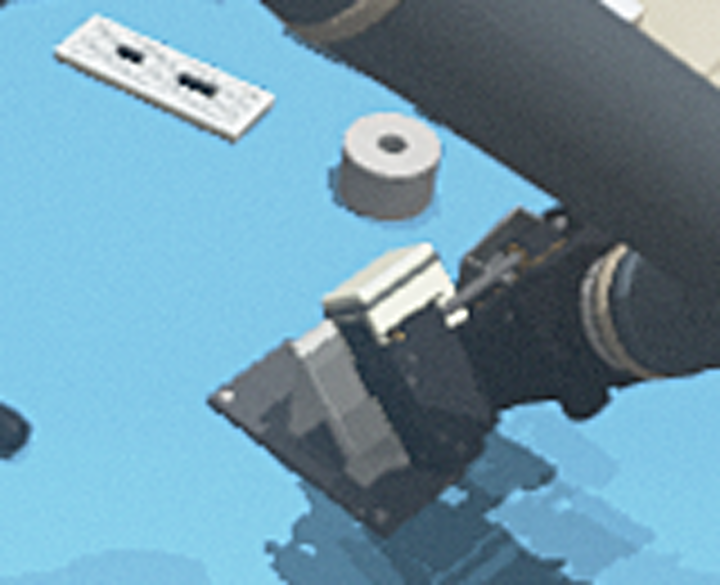

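The module is held tilted above the ramp with its band end uppermost. Lowering it along the ramp normal.

```bash
python3 -m handwheel '[[[0,0,0],[-0.003,-0.002,0.02],255],[[0,0,0],[-0.002,0,0.015],255],[[0,0,0],[0,0,0.008],255],[[0,0,0],[0,0,0.004],255],[[0,0,0],[0,0,0],255],[[0,0,0],[0,0,0],255]]'
cat >> h.py <<'E'
def rel(off,tgt):
    s=status.sense();R=np.array(s['tcp_rot']);c=np.array(s['position'])+R@np.array(off)
    print('centre',c.round(4),'to go (tool)',(R.T@(np.array(tgt)-c)).round(4),'F tool',(R.T@np.array(s['wrist_force'])).round(1))
E
python3 -c "
from h import *
rel([.001,0,-.008],[.5357,-.2820,.079])"
```

```text
time_s: 7.6
position: [0.5352, -0.2786, 0.0749]
tcp_rot: [[0.081, 0.993, 0.082], [0.702, -0.116, 0.702], [0.707, 0.001, -0.707]]
wrist_force: [-0.2, 1.8, -2.8]
width: 0.064
centre [ 0.5346 -0.2835  0.0813] to go (tool) [-0.0005  0.0009  0.0028] F tool [-0.7 -0.4  3.2]
```

```bash
python3 -m handwheel '[[[0,0,0],[0.001,0,0.002],255],[[0,0,0],[0,0,0.0015],255],[[0,0,0],[0,0,0],255]]' 
python3 -c "
from h import *
rel([.001,0,-.008],[.5357,-.2820,.079])"
```

```text
time_s: 7.9
position: [0.5354, -0.2763, 0.0729]
tcp_rot: [[0.082, 0.993, 0.083], [0.703, -0.117, 0.701], [0.706, 0.001, -0.708]]
wrist_force: [-0.3, -0.9, -1.8]
width: 0.064
centre [ 0.5348 -0.2812  0.0793] to go (tool) [-0.0007  0.001  -0.0003] F tool [-2.  -0.2  0.6]
```

Touching the ramp. Releasing.

```bash
python3 -m handwheel '[[[0,0,0],[0,0,0],60],[[0,0,0],[0,0,0],30],[[0,0,0],[0,0,0],0],[[0,0,0],[0,0,0],0],[[0,0,0],[0,0,0],0],[[0,0,0],[0,0,0],0]]' 
python3 -c "
from h import *
snap('side','s3');crop('s3',330,180,490,310,4.5,'c5');snap('wrist','w3')"
```

```text
time_s: 8.5
position: [0.5352, -0.2754, 0.0726]
tcp_rot: [[0.082, 0.993, 0.082], [0.703, -0.116, 0.702], [0.707, 0.0, -0.707]]
wrist_force: [0.4, -0.2, -0.2]
width: 0.0864
```

View pics/c5.png

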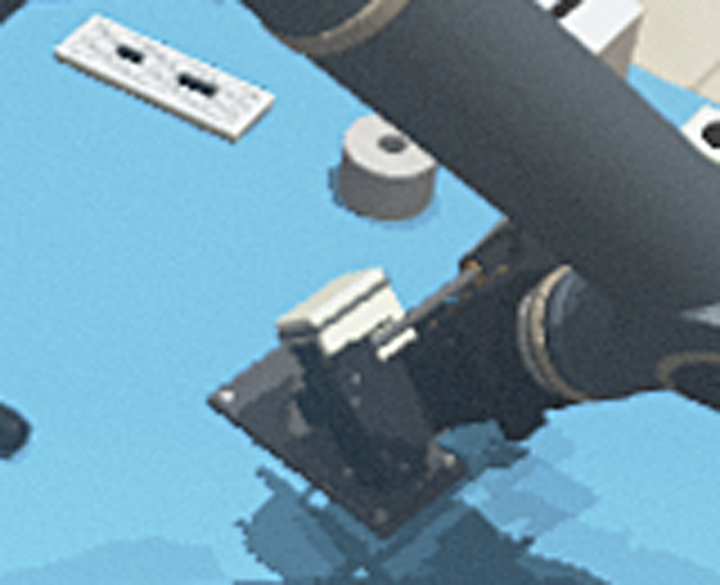

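View pics/w3.png

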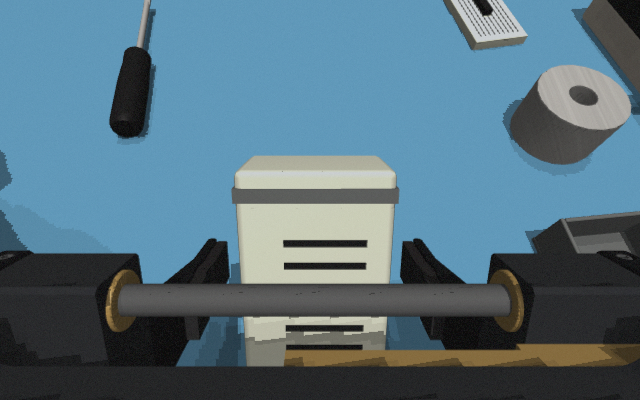

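The side and wrist views show the module flat on the ramp, band end up (wrist row 195), with the fingers clear on both sides. Backing out along the ramp normal, then up.

```bash
python3 -m handwheel '[[[0,0,0],[0,0,-0.02],0],[[0,0,0],[0,0,-0.04],0],[[0,0,0],[0,0,-0.04],0],[[0,0,0],[0.035,0,-0.035],0],[[0,0,0],[0.035,0,-0.035],0],[[0,0,0],[0.035,0,-0.035],0],[[0,0,0],[0,0,0],0]]' 
python3 -c "
from h import *
snap('wrist','w4');snap('side','s4');crop('s4',330,180,490,310,4.5,'c6')"
```

```text
time_s: 9.3
position: [0.5291, -0.3471, 0.2998]
tcp_rot: [[0.074, 0.993, 0.09], [0.709, -0.115, 0.696], [0.702, 0.012, -0.712]]
wrist_force: [0.5, -0.4, -0.6]
width: 0.0873
```

View pics/w4.png

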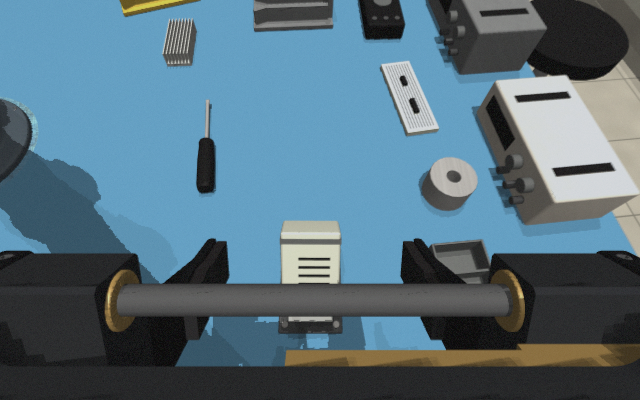

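View pics/c6.png

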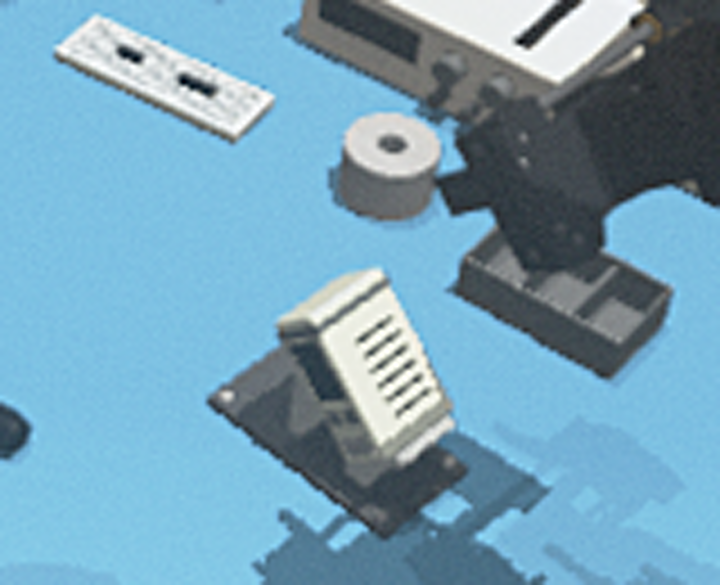

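Parked: the module lies flat on the ramp with its foot on the ledge. Now I'll swing the tool to the other side so it approaches along the module's length from its top end.

```bash
python3 -m handwheel '[[[0,-0.13,0],[0.02,0,0],0],[[0,-0.13,0],[0.02,0,0],0],[[0,-0.13,0],[0.02,0,0],0],[[0,-0.13,0],[0.02,0,0],0],[[0,-0.13,0],[0.02,0,0],0],[[0,-0.13,0],[0.02,0,0],0],[[0,-0.13,0],[0.02,0,0],0],[[0,-0.13,0],[0.02,0,0],0],[[0,-0.13,0],[0,0,0],0],[[0,-0.13,0],[0,0,0],0]]' >/dev/null
python3 -m handwheel '[[[0,-0.13,0],[0,0,0],0],[[0,-0.13,0],[0,0,0],0],[[0,0,0],[0,0,0],0],[[0,0,0],[0,0,0],0]]' 
python3 -c "
from h import *
print(status.sense()['qpos'].round(2))
snap('wrist','w5')
W,m=cloud('s4');im=load('s4')['im']
ok=m&(abs(W[...,0]-.536)<.06)&(W[...,1]>-.35)&(W[...,1]<-.2)&(W[...,2]>.045)&(im.min(2)>100)
P=W[ok];ey=np.array([.083,.702,.707]);ex=np.array([.993,-.117,0]);ez=np.cross(ex,ey);Q=(P-[.5357,-.282,.079])@np.array([ex,ey,ez]).T
print(len(P),np.percentile(Q,[1,5,50,95,99],axis=0).round(4))"
```

```text
time_s: 10.8
position: [0.5434, -0.2017, 0.3398]
tcp_rot: [[0.08, 0.993, -0.083], [0.711, -0.115, -0.694], [-0.699, -0.004, -0.715]]
wrist_force: [1.0, 0.1, 0.8]
width: 0.0868
[-0.12  0.27  0.02  1.76  0.76  1.39 -0.47]
893 [[-0.0351 -0.0551 -0.0186]
 [-0.0336 -0.0499 -0.007 ]
 [-0.0077  0.0009  0.0186]
 [ 0.0258  0.0507  0.0226]
 [ 0.0298  0.0517  0.0242]]
```

View pics/w5.png

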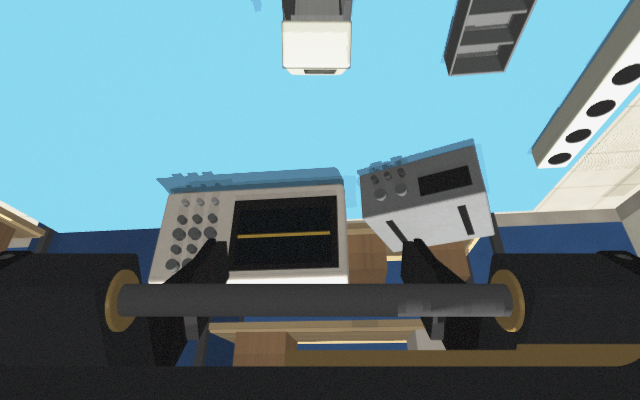

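Wrist view: the parked module's top end is at (316,45), in line with the tool. The cloud fits the seat pose to about 2 mm. Moving down to the pre-approach.

```bash
python3 -m handwheel '[[[0,0,0],[0.0315,0,0.033],0],[[0,0,0],[0.0315,0,0.033],0],[[0,0,0],[0.0315,0,0.033],0],[[0,0,0],[0.0315,0,0.033],0],[[0,0,0],[0,0,0],0],[[0,0,0],[0,0,0],0]]' 
python3 -c "
from h import *
rel([0,0,0],[.5347,-.2798,.081])
snap('wrist','w6')
W,m=cloud('w6');im=load('w6')['im']
ok=m&(abs(W[...,0]-.536)<.06)&(W[...,1]>-.34)&(W[...,1]<-.2)&(W[...,2]>.035)&(im.min(2)>100); ok[240:]=0
P=W[ok];ey=np.array([.083,.702,.707]);ex=np.array([.993,-.117,0]);ez=np.cross(ex,ey);Q=(P-[.5357,-.282,.079])@np.array([ex,ey,ez]).T
print(len(P),np.percentile(Q,[1,5,50,95,99],axis=0).round(4))
T=Q[Q[:,1]>.044]; print(len(T), T.min(0),T.max(0))
s=status.sense();R=np.array(s['tcp_rot']);print(np.array([ex,ey,ez])@R)
"
```

```text
time_s: 11.45
position: [0.5437, -0.2059, 0.1602]
tcp_rot: [[0.085, 0.993, -0.082], [0.709, -0.118, -0.695], [-0.7, 0.001, -0.714]]
wrist_force: [0.4, 0.6, -0.3]
width: 0.087
centre [ 0.5437 -0.2059  0.1602] to go (tool) [ 0.0024 -0.0002  0.1087] F tool [ 0.6  0.4 -0.3]
8531 [[-0.0313 -0.0054 -0.0547]
 [-0.0274 -0.0011 -0.0505]
 [-0.0001  0.0501 -0.0132]
 [ 0.0262  0.0517  0.0149]
 [ 0.0302  0.0522  0.0176]]
5242 [-0.03290415  0.04407201 -0.01963271] [0.03178936 0.05313195 0.02051963]
[[ 0.00315604  0.99986176  0.00212141]
 [ 0.01040185  0.0023733  -0.99971404]
 [-0.99958088  0.0031772  -0.01039292]]
```

View pics/w6.png

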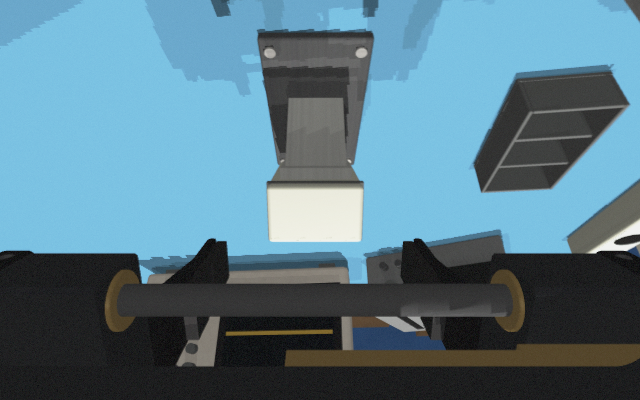

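The wrist view shows the top face at (315,212), centred between the fingers. The measured top-face centre is within 1 mm of the seat pose. Descending along the module.

```bash
python3 -m handwheel '[[[0,-0.01,0],[0.003,0.0005,0.02],0],[[0,0,0],[0,0,0.03],0],[[0,0,0],[0,0,0.03],0],[[0,0,0],[0,0,0.02],0],[[0,0,0],[0,0,0.006],0],[[0,0,0],[0,0,0],0]]' 
python3 -c "
from h import *
rel([0,0,0],[.5355,-.2788,.0829])
snap('wrist','w7')"
```

```text
time_s: 12.1
position: [0.5366, -0.2772, 0.0835]
tcp_rot: [[0.085, 0.993, -0.08], [0.702, -0.117, -0.702], [-0.707, 0.003, -0.707]]
wrist_force: [0.0, 0.0, -0.2]
width: 0.0867
centre [ 0.5366 -0.2772  0.0835] to go (tool) [-0.0008 -0.0009  0.0017] F tool [0.1 0.  0.1]
```

View pics/w7.png

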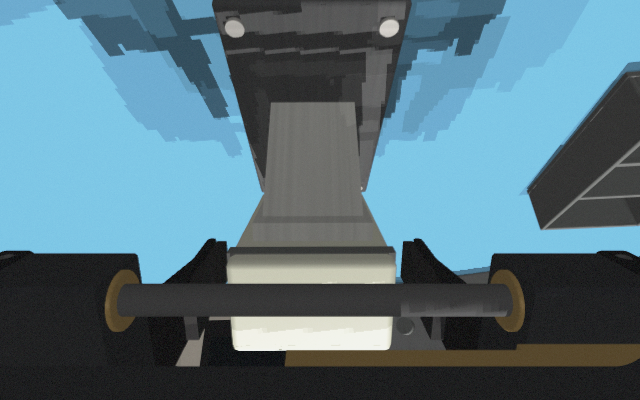

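Wrist view: the module's end (312,300) sits between the fingers with a gap on both sides. Gripping.

```bash
python3 -m handwheel '[[[0,0,0],[-0.0005,-0.0007,0],0],[[0,0,0],[0,0,0],255],[[0,0,0],[0,0,0],255],[[0,0,0],[0,0,0],255],[[0,0,0],[0,0,0],255],[[0,0,0],[0,0,0],255],[[0,0,0],[0,0,0],255],[[0,0,0],[0,0,0],255]]' 35
python3 -c "
from h import *
rel([0,0,0],[.5357,-.282,.079])"
python3 -m handwheel '[[[0,0,0],[-0.01,0,-0.005],255],[[0,0,0],[-0.03,0,-0.03],255],[[0,0,0],[-0.02,0,-0.04],255],[[0,0,0],[-0.02,0,-0.045],255],[[0,0,0],[0,0,0],255]]'
```

```text
time_s: 12.95
position: [0.5352, -0.2764, 0.0821]
tcp_rot: [[0.082, 0.993, -0.081], [0.703, -0.115, -0.702], [-0.707, 0.0, -0.708]]
wrist_force: [0.9, 1.4, 2.3]
width: 0.0637
centre [ 0.5352 -0.2764  0.0821] to go (tool) [-0.0017  0.0011  0.006 ] F tool [-0.6  0.7 -2.6]
time_s: 13.45
position: [0.5419, -0.2467, 0.2293]
tcp_rot: [[0.088, 0.994, -0.071], [0.704, -0.112, -0.701], [-0.705, 0.012, -0.71]]
wrist_force: [1.0, -0.2, -3.7]
width: 0.0637
```

```bash
python3 -m handwheel '[[[0,0.131,0],[0.025,0,-0.025],255],[[0,0.131,0],[0.025,0,-0.025],255],[[0,0.131,0],[0.025,0,-0.015],255],[[0,0.131,0],[0.03,0,-0.01],255],[[0,0.131,0],[0.03,0,0],255],[[0,0.131,0],[0.03,0,0],255],[[0,0,-0.077],[0.045,0,0],255],[[0,0,0],[0.045,0,0],255],[[0,0,0],[0.045,0,0],255],[[0,0,0],[0,0,0],255]]'
python3 -c "
from h import *
snap('side','s8')
rel([0,0,0],[.5487,.2894,.12])"
```

```text
time_s: 14.45
position: [0.5669, 0.0826, 0.2138]
tcp_rot: [[0.028, 1.0, -0.003], [1.0, -0.028, 0.006], [0.006, -0.003, -1.0]]
wrist_force: [-0.6, 0.9, -3.1]
width: 0.0636
centre [0.5671 0.0781 0.2136] to go (tool) [ 0.2105 -0.0249  0.094 ] F tool [-0.6 -0.2  3.8]
```

View pics/s8.png

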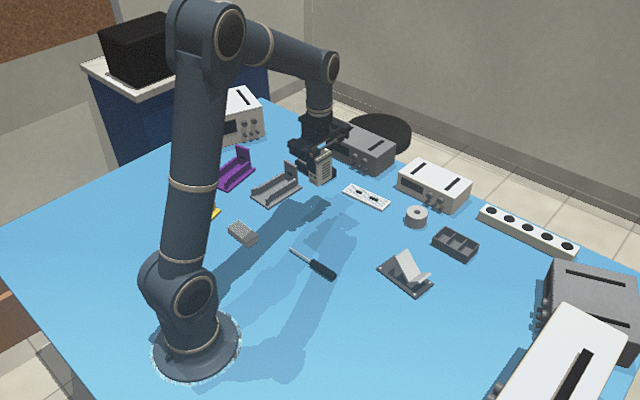

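```bash
python3 -m handwheel '[[[0,0,0],[0.045,-0.005,0.005],255],[[0,0,0],[0.045,-0.005,0.01],255],[[0,0,0],[0.045,-0.005,0.01],255],[[0,0,0],[0.045,-0.005,0.01],255],[[0,0,0],[0.03,-0.004,0],255],[[0,0,0],[0.002,0,0],255],[[0,0,0],[0,0,0],255],[[0,0,0],[0,0,0],255]]'
python3 -c "
from h import *
rel([-.002,0,.005],[.5487,.2894,.06])
snap('side','s9');snap('scene','e9')
crop('s9',200,100,360,230,4.5,'c9');crop('e9',310,160,450,280,5,'c10')
for t in ('s9','e9'):
  W,m=cloud(t);im=load(t)['im'];ok=m&(abs(W[...,0]-.549)<.06)&(abs(W[...,1]-.289)<.045)&(W[...,2]>.1)&(W[...,2]<.235)&(im.min(2)>95)
  P=W[ok]; Rd=np.array([[np.cos(.036),-np.sin(.036)],[np.sin(.036),np.cos(.036)]]); q=(P[:,:2]-[.5487,.2894])@Rd.T
  print(t,len(P),np.percentile(np.c_[q,P[:,2]],[1,5,50,95,99],axis=0).round(4))
"
```

```text
time_s: 15.3
position: [0.5537, 0.2842, 0.1793]
tcp_rot: [[0.042, 0.999, -0.001], [0.999, -0.042, -0.002], [-0.002, -0.001, -1.0]]
wrist_force: [0.0, 0.4, -3.6]
width: 0.0634
centre [0.5536 0.2822 0.1743] to go (tool) [ 0.0072 -0.0052  0.1143] F tool [0.4 0.  3.6]
s9 397 [[-0.0287 -0.031   0.1275]
 [-0.0273 -0.0295  0.13  ]
 [-0.0017 -0.025   0.1857]
 [ 0.0321 -0.0026  0.2255]
 [ 0.0355  0.0078  0.2274]]Traceback (most recent call last):
  File "<string>", line 9, in <module>
    print(t,len(P),np.percentile(np.c_[q,P[:,2]],[1,5,50,95,99],axis=0).round(4))
                   ~~~~~~~~~~~~~^^^^^^^^^^^^^^^^^^^^^^^^^^^^^^^^^^^^^^^
    return _quantile_unchecked(
        a, q, axis, out, overwrite_input, method, keepdims, weights)
    return _ureduce(a,
                    func=_quantile_ureduce_func,
    ...<5 lines>...
                    overwrite_input=overwrite_input,
                    method=method)
    r = func(a, **kwargs)
    result = _quantile(arr,
                       quantiles=q,
    ...<2 lines>...
                       out=out,
                       weights=wgt)
    slices_having_nans = np.isnan(arr[-1, ...])
                                  ~~~^^^^^^^^^
IndexError: index -1 is out of bounds for axis 0 with size 0
```

View pics/c9.png

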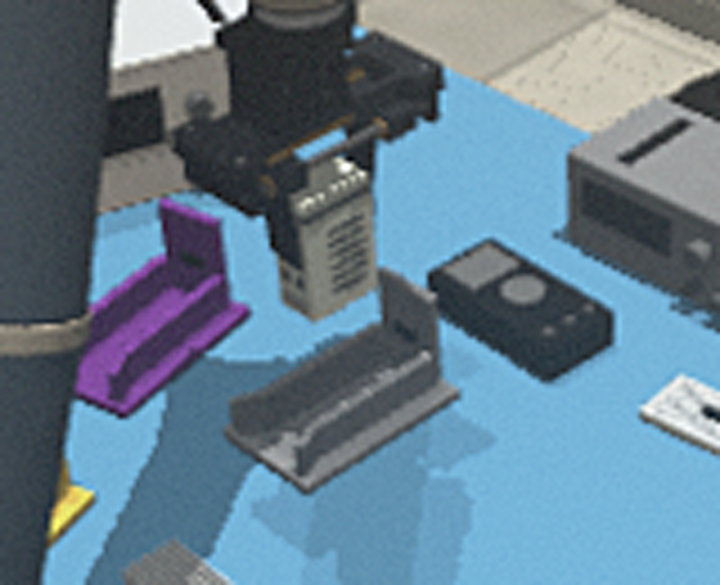

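View pics/c10.png

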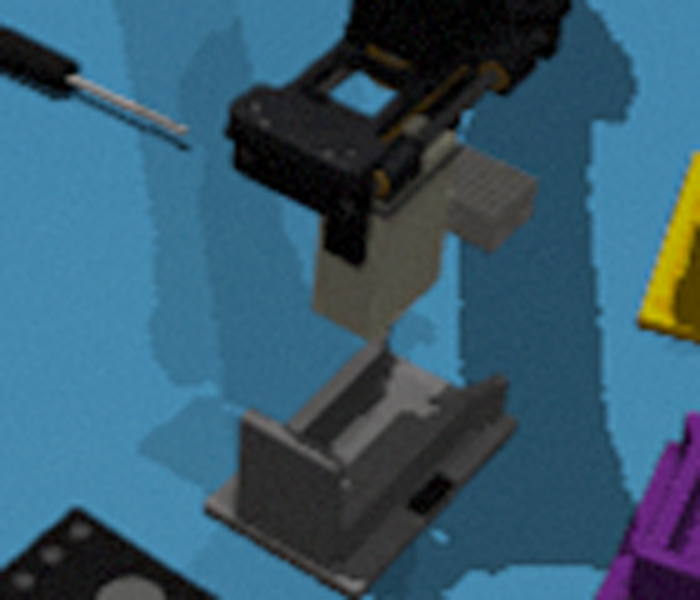

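Run:
```python
from h import *
def toq(P): 
    c,s=np.cos(.036),np.sin(.036); d=P[:,:2]-[.5487,.2894]
    return np.c_[c*d[:,0]-s*d[:,1], s*d[:,0]+c*d[:,1], P[:,2]]
for t in ('s9','e9'):
    W,m=cloud(t);im=load(t)['im'];Q=toq(W.reshape(-1,3)).reshape(400,640,3)
    sg=-1 if t=='s9' else 1
    ok=m&(abs(Q[...,0])<.028)&(sg*Q[...,1]>.010)&(abs(Q[...,1])<.045)&(Q[...,2]>.132)&(Q[...,2]<.215)
    P=Q[ok]
    if len(P)>50:
        for _ in range(4):
            A=np.c_[P[:,0],P[:,2]-.17,np.ones(len(P))];k,*_r=np.linalg.lstsq(A,P[:,1],rcond=None);r=abs(A@k-P[:,1]);P=P[r<max(.004,2*np.median(r))]
        print(t,len(P),'dy/dx',k[0].round(3),'dy/dz',k[1].round(3),'face y',k[2].round(4),'centre y',(k[2]-sg*.02).round(4))
    ok=m&(abs(Q[...,0])<.045)&(abs(Q[...,1])<.05)&(Q[...,2]>.1)&(Q[...,2]<.2); print('zmin',np.sort(Q[ok][:,2])[:8].round(3))
    # guides: ridge tops near z .04
    g=m&(Q[...,0]>-.03)&(Q[...,0]<.05)&(abs(Q[...,1])<.05)&(Q[...,2]>.034)&(Q[...,2]<.046)
    G=Q[g]; print('guides', [ (round(np.percentile(h,5),4),round(np.percentile(h,95),4),len(h)) for h in (G[G[:,1]<0][:,1],G[G[:,1]>0][:,1])])
```

```text
s9 252 dy/dx -0.03 dy/dz -0.005 face y -0.0261 centre y -0.0061
zmin [0.123 0.124 0.125 0.126 0.126 0.127 0.128 0.128]
guides [(np.float64(-0.0364), np.float64(-0.0224), 69), (np.float64(0.0209), np.float64(0.035), 63)]
e9 254 dy/dx -0.007 dy/dz 0.004 face y 0.0139 centre y -0.0061
zmin [0.124 0.125 0.125 0.126 0.126 0.126 0.127 0.127]
guides [(np.float64(-0.0311), np.float64(-0.0216), 83), (np.float64(0.0259), np.float64(0.0361), 111)]
```

Both cameras agree: the module is plumb within 0.005 rad and about 6 mm short in y, which matches the tool-based estimate (7 mm). Correcting, then lowering.

```bash
python3 -m handwheel '[[[0,0,-0.006],[0.0066,-0.005,0],255],[[0,0,0],[0,0,0.02],255],[[0,0,0],[0,0,0.02],255],[[0,0,0],[0,0,0.015],255],[[0,0,0],[0,0,0],255],[[0,0,0],[0,0,0],255]]'
python3 -c "
from h import *
rel([-.002,0,.005],[.5487,.2894,.06])"
```

```text
time_s: 16.0
position: [0.5485, 0.2943, 0.1253]
tcp_rot: [[0.033, 0.999, 0.0], [0.999, -0.033, 0.001], [0.001, 0.0, -1.0]]
wrist_force: [1.3, 1.0, -3.7]
width: 0.064
centre [0.5485 0.2924 0.1203] to go (tool) [-0.003   0.0003  0.0603] F tool [1.  1.3 3.7]
```

```bash
python3 -m handwheel '[[[0,0,0],[-0.0035,0,0.01],255],[[0,0,0],[0,0,0],255],[[0,0,0],[0,0,0],255],[[0,0,0],[0,0,0],255]]'
python3 - <<'E'
from h import *
rel([-.002,0,.005],[.5487,.2894,.06]); snap('side','s11');snap('scene','e11')
def toq(P): 
    c,s=np.cos(.036),np.sin(.036); d=P[:,:2]-[.5487,.2894]
    return np.c_[c*d[:,0]-s*d[:,1], s*d[:,0]+c*d[:,1], P[:,2]]
for t in ('s11','e11'):
    W,m=cloud(t);Q=toq(W.reshape(-1,3)).reshape(400,640,3); sg=-1 if t=='s11' else 1
    P=Q[m&(abs(Q[...,0])<.028)&(sg*Q[...,1]>.010)&(abs(Q[...,1])<.045)&(Q[...,2]>.072)&(Q[...,2]<.15)]
    for _ in range(4):
        A=np.c_[P[:,0],P[:,2]-.11,np.ones(len(P))];k,*_r=np.linalg.lstsq(A,P[:,1],rcond=None);r=abs(A@k-P[:,1]);P=P[r<max(.004,2*np.median(r))]
    print(t,len(P),'dy/dx',k[0].round(3),'dy/dz',k[1].round(3),'centre y',(k[2]-sg*.02).round(4))
E
```

```text
time_s: 16.4
position: [0.5485, 0.2909, 0.1155]
tcp_rot: [[0.033, 0.999, 0.001], [0.999, -0.033, 0.001], [0.002, 0.001, -1.0]]
wrist_force: [0.1, -1.1, -3.7]
width: 0.064
centre [0.5485 0.2889 0.1105] to go (tool) [0.0005 0.0002 0.0505] F tool [-1.1  0.1  3.7]
s11 224 dy/dx 0.02 dy/dz 0.004 centre y 0.0001
e11 223 dy/dx 0.0 dy/dz -0.005 centre y 0.0006
```

Centred to within 1 mm and plumb. Lowering the remaining 50 mm, gently at the end.

```bash
python3 -m handwheel '[[[0,0,0],[0,0,0.02],255],[[0,0,0],[0,0,0.018],255],[[0,0,0],[0,0,0.007],255],[[0,0,0],[0,0,0.003],255],[[0,0,0],[0,0,0],255],[[0,0,0],[0,0,0],255]]'
python3 -c "
from h import *
rel([-.002,0,.005],[.5487,.2894,.06])"
```

```text
time_s: 17.1
position: [0.5489, 0.2913, 0.068]
tcp_rot: [[0.033, 0.999, 0.002], [0.999, -0.033, 0.002], [0.002, 0.002, -1.0]]
wrist_force: [-1.1, -0.0, -2.8]
width: 0.0638
centre [0.5488 0.2893 0.063 ] to go (tool) [ 0.0001 -0.0001  0.003 ] F tool [-0.1 -1.1  2.8]
```

```bash
python3 -m handwheel '[[[0,0,0],[0,0,0.0015],255],[[0,0,0],[0,0,0],255],[[0,0,0],[0,0,0],255]]'; python3 -m handwheel '[[[0,0,0],[0,0,0.001],255],[[0,0,0],[0,0,0],255],[[0,0,0],[0,0,0],255]]'
```

```text
time_s: 17.4
position: [0.5484, 0.2908, 0.0659]
tcp_rot: [[0.033, 0.999, 0.001], [0.999, -0.033, 0.001], [0.001, 0.001, -1.0]]
wrist_force: [-1.0, -0.5, -3.6]
width: 0.0638
time_s: 17.7
position: [0.5485, 0.2909, 0.0652]
tcp_rot: [[0.033, 0.999, 0.001], [0.999, -0.033, 0.001], [0.001, 0.001, -1.0]]
wrist_force: [-1.9, -1.2, 1.0]
width: 0.064
```

Floor contact: the force went from -3.6 to +1 N. Releasing and looking.

```bash
python3 -m handwheel '[[[0,0,0],[0,0,0],60],[[0,0,0],[0,0,0],30],[[0,0,0],[0,0,0],0],[[0,0,0],[0,0,0],0],[[0,0,0],[0,0,0],0],[[0,0,0],[0,0,0],0],[[0,0,0],[0,0,-0.03],0],[[0,0,0],[0,0,-0.045],0],[[0,0,0],[0,0,-0.04],0],[[0,0,0],[0,0,0],0]]'
python3 - <<'E'
from h import *
snap('side','s12');snap('scene','e12');snap('wrist','w12')
crop('s12',200,100,360,230,4.5,'c12')
def toq(P): 
    c,s=np.cos(.036),np.sin(.036); d=P[:,:2]-[.5487,.2894]
    return np.c_[c*d[:,0]-s*d[:,1], s*d[:,0]+c*d[:,1], P[:,2]]
for t in ('s12','e12'):
    W,m=cloud(t);Q=toq(W.reshape(-1,3)).reshape(400,640,3); sg=-1 if t=='s12' else 1
    P=Q[m&(abs(Q[...,0])<.028)&(sg*Q[...,1]>.010)&(abs(Q[...,1])<.035)&(Q[...,2]>.048)&(Q[...,2]<.1)]
    for _ in range(4):
        A=np.c_[P[:,0],P[:,2]-.07,np.ones(len(P))];k,*_r=np.linalg.lstsq(A,P[:,1],rcond=None);r=abs(A@k-P[:,1]);P=P[r<max(.004,2*np.median(r))]
    print(t,len(P),'dy/dx',k[0].round(3),'dy/dz',k[1].round(3),'centre y',(k[2]-sg*.02).round(4))
W,m=cloud('w12'); Q=toq(W.reshape(-1,3)).reshape(400,640,3); ok=m&(abs(Q[...,0])<.06)&(abs(Q[...,1])<.05)&(Q[...,2]>.1)&(Q[...,2]<.118); ok[250:]=0
print(cv2.minAreaRect((Q[ok][:,:2]*1000).astype(np.float32)),Q[ok][:,2].mean())
E
```

```text
time_s: 18.7
position: [0.5515, 0.2931, 0.1862]
tcp_rot: [[0.033, 0.999, 0.011], [0.999, -0.033, 0.007], [0.008, 0.011, -1.0]]
wrist_force: [0.4, 0.3, 0.2]
width: 0.087
s12 143 dy/dx -0.001 dy/dz 0.001 centre y 0.0004
e12 143 dy/dx -0.006 dy/dz 0.007 centre y 0.0004
((0.2099151611328125, -0.4977149963378906), (64.70260620117188, 41.44282531738281), 0.5362607836723328) 0.10981105018320361
```

View pics/c12.png

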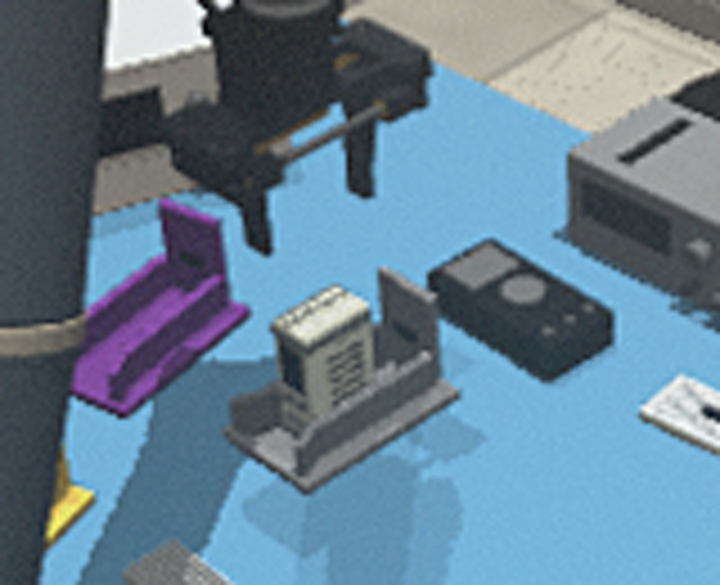

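View pics/w12.png

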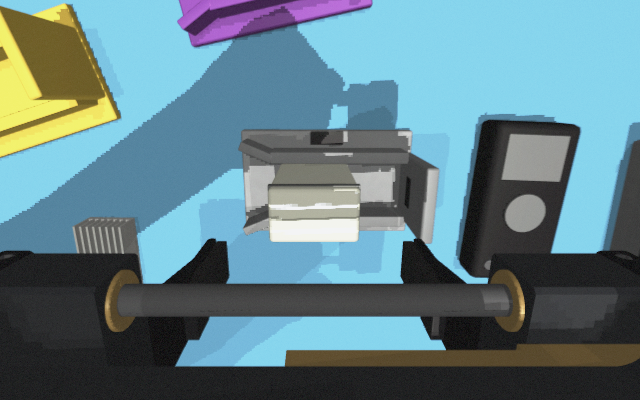

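Released. The module is upright, with top face z 0.110 and centre (0.549,0.289), 50 mm short of home and plumb. The side crop shows its front panel at the open side. Next I'll close the fingers, go in front, tilt the tips forward so the gripper body clears the module's top, and push low.

```bash
python3 -m handwheel '[[[0,0,0],[0,-0.04,0],255],[[0,0,0],[0,-0.04,0],255],[[-0.15,0,0],[0,0,0],255],[[-0.15,0,0],[0,0,0],255],[[0,0,0],[0,0,0],255],[[0,0,0],[0,0,0],255],[[0,0,0],[0,0,0],255],[[0,0,0],[0,0,0],255]]'
python3 -c "
from h import *
rel([0,0,0],[.475,.2917,.06]);snap('wrist','w13')"
```

```text
time_s: 19.65
position: [0.4697, 0.2929, 0.1794]
tcp_rot: [[0.035, 0.955, 0.295], [0.999, -0.034, -0.009], [0.001, 0.295, -0.956]]
wrist_force: [0.7, 0.3, 0.2]
width: 0.0312
centre [0.4697 0.2929 0.1794] to go (tool) [-0.0012 -0.0301  0.1156] F tool [0.3 0.7 0. ]
```

View pics/w13.png

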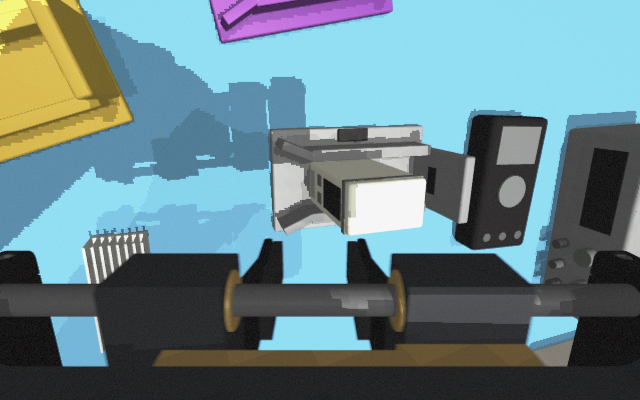

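```bash
python3 -m handwheel '[[[0,0,0],[-0.001,-0.008,0.029],255],[[0,0,0],[0,-0.008,0.029],255],[[0,0,0],[0,-0.008,0.029],255],[[0,0,0],[0,-0.006,0.028],255],[[0,0,0],[0,0,0],255],[[0,0,0],[0,0,0],255]]'
python3 -c "
from h import *
rel([0,0,0],[.477,.2915,.029])"
```

```text
time_s: 20.3
position: [0.4742, 0.2922, 0.0609]
tcp_rot: [[0.034, 0.955, 0.295], [0.999, -0.033, -0.009], [0.001, 0.295, -0.955]]
wrist_force: [0.6, 0.6, -0.1]
width: 0.0004
centre [0.4742 0.2922 0.0609] to go (tool) [-0.0006 -0.0067  0.0313] F tool [0.6 0.5 0.2]
```

```bash
python3 -m handwheel '[[[0,0,0],[-0.0006,-0.004,0.018],255],[[0,0,0],[0,-0.003,0.013],255],[[0,0,0],[0,0,0],255],[[0,0,0],[0,0,0],255]]'
python3 -c "
from h import *
rel([0,0,0],[.477,.2915,.029]);snap('scene','e14');snap('side','s14')
crop('e14',310,160,450,280,5,'c14');crop('s14',200,100,360,230,4.5,'c15')"
```

```text
time_s: 20.7
position: [0.4769, 0.2924, 0.0307]
tcp_rot: [[0.033, 0.954, 0.297], [0.999, -0.032, -0.007], [0.003, 0.297, -0.955]]
wrist_force: [0.8, 0.0, 0.2]
width: 0.0006
centre [0.4769 0.2924 0.0307] to go (tool) [-0.0009 -0.0004  0.0016] F tool [ 0.1  0.8 -0. ]
```

View pics/c14.png

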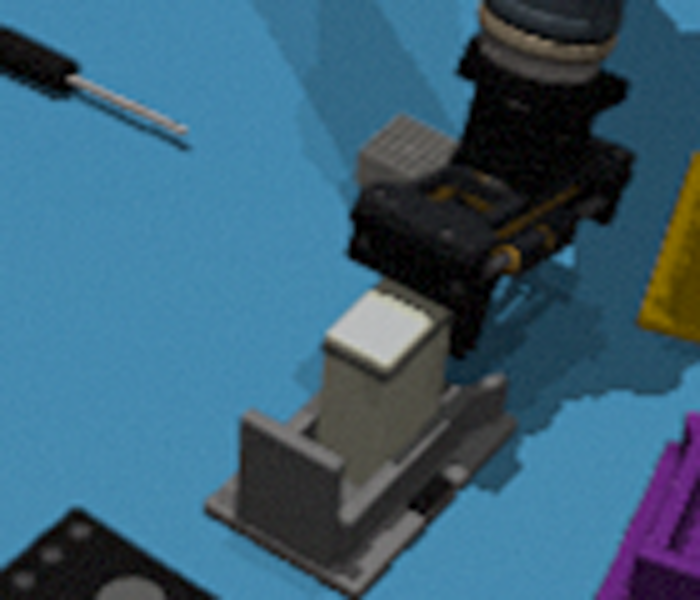

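View pics/c15.png

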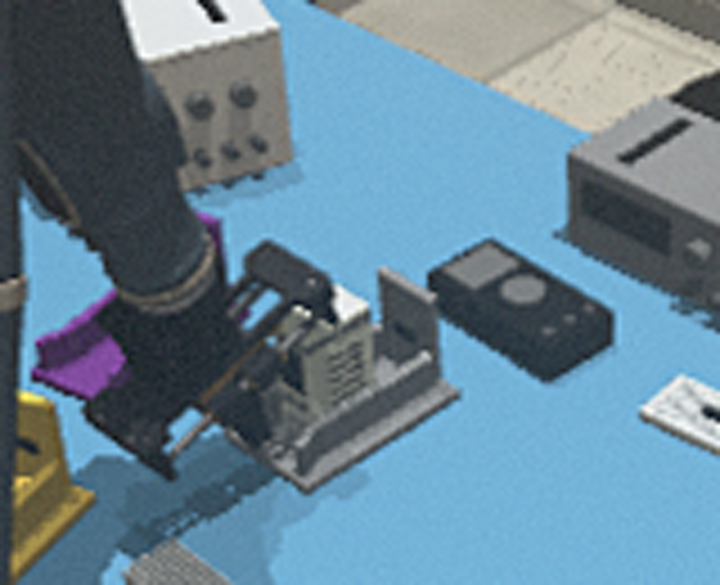

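The fingertips are in front of the panel, on the dock's centre line and between the guides, and the gripper body is above the module's top. Pushing slowly.

```bash
python3 -m handwheel '[[[0,0,0],[-0.001,0.0057,0.0018],255],[[0,0,0],[0,0.0057,0.0018],255],[[0,0,0],[0,0.0057,0.0018],255],[[0,0,0],[0,0.0038,0.0012],255],[[0,0,0],[0,0.0038,0.0012],255],[[0,0,0],[0,0.0038,0.0012],255],[[0,0,0],[0,0,0],255]]'
python3 -c "
from h import *
rel([0,0,0],[.552,.2888,.029])"
```

```text
time_s: 21.5
position: [0.5065, 0.2895, 0.0289]
tcp_rot: [[0.034, 0.955, 0.296], [0.999, -0.033, -0.009], [0.001, 0.296, -0.955]]
wrist_force: [0.8, 0.5, -0.1]
width: 0.0007
centre [0.5065 0.2895 0.0289] to go (tool) [0.0009 0.0435 0.0134] F tool [0.5 0.7 0.3]
```

```bash
python3 -m handwheel '[[[0,0,0],[0.0005,0.0038,0.0012],255],[[0,0,0],[0,0.0029,0.0009],255],[[0,0,0],[0,0.0029,0.0009],255],[[0,0,0],[0,0.0029,0.0009],255],[[0,0,0],[0,0.0029,0.0009],255]]'; python3 -m handwheel '[[[0,0,0],[0,0.0029,0.0009],255],[[0,0,0],[0,0.0029,0.0009],255],[[0,0,0],[0,0,0],255]]'
python3 -c "
from h import *
rel([0,0,0],[.552,.2888,.029]);snap('side','s16');crop('s16',200,100,360,230,4.5,'c16')"
```

```text
time_s: 22.0
position: [0.522, 0.2895, 0.0288]
tcp_rot: [[0.033, 0.955, 0.295], [0.999, -0.032, -0.009], [0.001, 0.295, -0.955]]
wrist_force: [-1.4, -0.5, -0.9]
width: 0.0002
time_s: 22.3
position: [0.5288, 0.2892, 0.029]
tcp_rot: [[0.034, 0.955, 0.296], [0.999, -0.032, -0.009], [0.001, 0.296, -0.955]]
wrist_force: [-1.0, -0.1, -0.8]
width: 0.0006
centre [0.5288 0.2892 0.029 ] to go (tool) [0.0004 0.0222 0.0069] F tool [-0.2 -1.2  0.5]
```

View pics/c16.png

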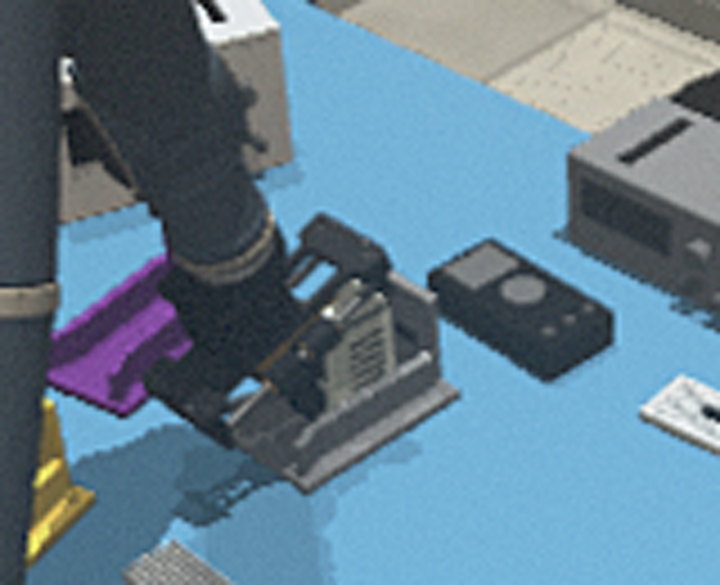

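Run:
```python
from h import *
crop('s16',255,145,310,200,10,'c17')
snap('scene','e17');crop('e17',340,190,420,270,8,'c18')
```

```text
(no output)
```

View pics/c17.png

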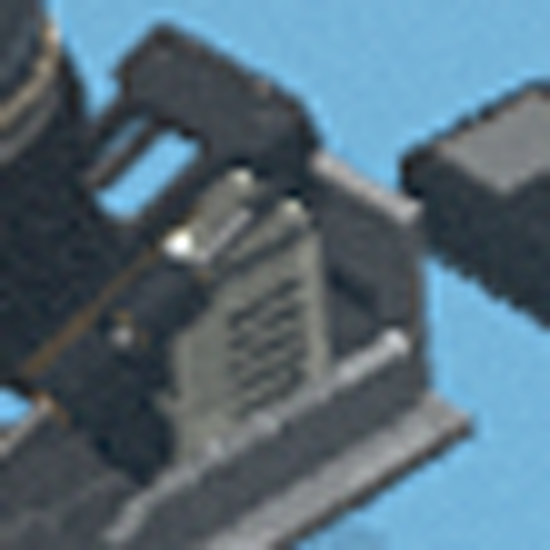

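View pics/c18.png

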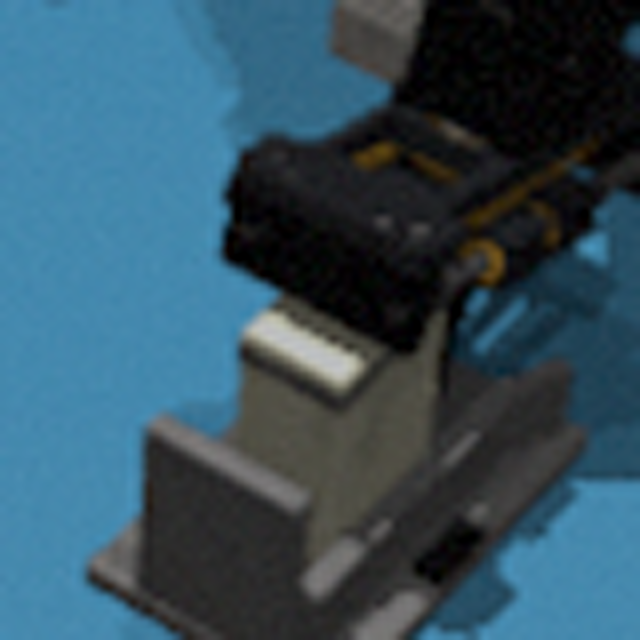

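The module is still upright and sliding. Continuing.

```bash
python3 -m handwheel '[[[0,0,0],[0,0.0029,0.0009],255],[[0,0,0],[0,0.0029,0.0009],255],[[0,0,0],[0,0.0029,0.0009],255],[[0,0,0],[0,0.0029,0.0009],255],[[0,0,0],[0,0.0029,0.0009],255]]'; python3 -m handwheel '[[[0,0,0],[0,0.0019,0.0006],255],[[0,0,0],[0,0.0019,0.0006],255],[[0,0,0],[0,0,0],255]]'
python3 -c "
from h import *
snap('scene','e19');crop('e19',340,190,420,270,8,'c19')
W,m=cloud('e19');P=W[m&(W[...,2]>.103)&(W[...,2]<.116)&(abs(W[...,1]-.288)<.03)&(abs(W[...,0]-.6)<.05)];im=load('e19')['im']
print(len(P),np.sort(P[:,0])[-8:].round(4))"
```

```text
time_s: 22.9
position: [0.5435, 0.2889, 0.029]
tcp_rot: [[0.033, 0.955, 0.296], [0.999, -0.032, -0.009], [0.001, 0.296, -0.955]]
wrist_force: [-1.8, 0.1, 1.5]
width: 0.0004
time_s: 23.2
position: [0.5477, 0.2887, 0.029]
tcp_rot: [[0.033, 0.955, 0.296], [0.999, -0.032, -0.009], [0.001, 0.296, -0.955]]
wrist_force: [-1.9, -0.3, -0.3]
width: -0.0
125 [0.6202 0.6203 0.6203 0.6205 0.6206 0.6211 0.6213 0.6223]
```

View pics/c19.png

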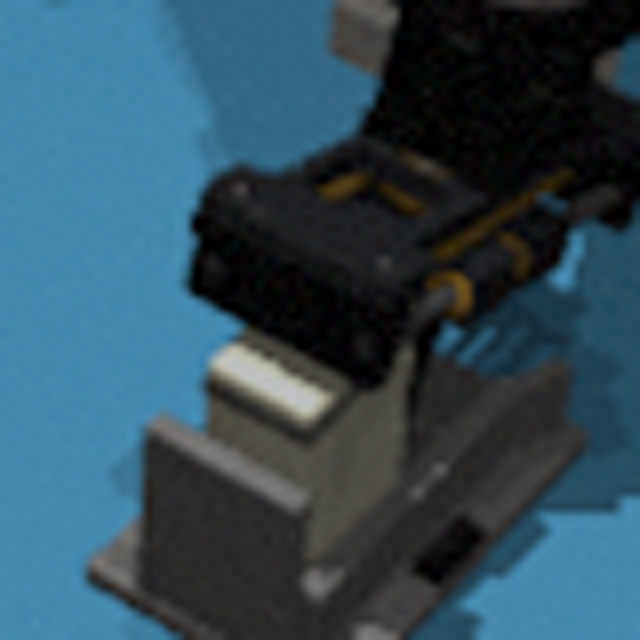

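About 9 mm to go.

```bash
python3 -m handwheel '[[[0,0,0],[0,0.0019,0.0006],255],[[0,0,0],[0,0.0019,0.0006],255],[[0,0,0],[0,0.0019,0.0006],255],[[0,0,0],[0,0,0],255]]'; python3 -m handwheel '[[[0,0,0],[0,0.001,0.0003],255],[[0,0,0],[0,0.001,0.0003],255],[[0,0,0],[0,0,0],255]]'; python3 -m handwheel '[[[0,0,0],[0,0.001,0.0003],255],[[0,0,0],[0,0,0],255]]'
```

```text
time_s: 23.65
position: [0.5537, 0.2885, 0.0289]
tcp_rot: [[0.033, 0.955, 0.296], [0.999, -0.032, -0.009], [0.001, 0.296, -0.955]]
wrist_force: [-0.5, -0.3, 0.2]
width: 0.0002
time_s: 23.95
position: [0.5555, 0.2885, 0.0289]
tcp_rot: [[0.033, 0.955, 0.296], [0.999, -0.032, -0.009], [0.001, 0.296, -0.955]]
wrist_force: [-1.3, 0.0, 0.7]
width: 0.0004
time_s: 24.15
position: [0.5565, 0.2885, 0.0289]
tcp_rot: [[0.033, 0.955, 0.296], [0.999, -0.032, -0.009], [0.001, 0.296, -0.955]]
wrist_force: [-1.9, -0.1, 0.6]
width: 0.0004
```

```bash
python3 -m handwheel '[[[0,0,0],[0,0.001,0.0003],255],[[0,0,0],[0,0,0],255]]'|grep -E "pos|force"; python3 -m handwheel '[[[0,0,0],[0,0.001,0.0003],255],[[0,0,0],[0,0,0],255]]'|grep -E "pos|force"; python3 -m handwheel '[[[0,0,0],[0,0.001,0.0003],255],[[0,0,0],[0,0,0],255]]'|grep -E "pos|force"
```

```text
position: [0.5573, 0.2885, 0.0289]
wrist_force: [-3.4, 0.1, 1.2]
position: [0.5573, 0.2886, 0.0288]
wrist_force: [-6.7, 0.1, 3.7]
position: [0.5573, 0.2886, 0.0287]
wrist_force: [-9.9, -1.2, 5.9]
```

The tool is stalled against the plate at 0.5573 (predicted 0.5576), with the force rising to 10 N. Backing off and checking.

```bash
python3 -m handwheel '[[[0,0,0],[0,-0.0029,-0.0009],255],[[0,0,0],[0,-0.008,-0.0025],255],[[0,0,0],[0,-0.03,-0.009],255],[[0,0,0],[0,-0.03,-0.009],255],[[0,0,0],[0,0.012,-0.04],255],[[0,0,0],[0,0.012,-0.04],255],[[0,0,0],[0,0.012,-0.04],255],[[0,0,0],[0,0,-0.02],255],[[0,0,0],[0,0,0],255]]'
python3 - <<'E'
from h import *
snap('wrist','w20');snap('side','s20');snap('scene','e20');crop('s20',200,100,360,230,4.5,'c20')
def toq(P): 
    c,s=np.cos(.036),np.sin(.036); d=P[:,:2]-[.5986,.2876]
    return np.c_[c*d[:,0]-s*d[:,1], s*d[:,0]+c*d[:,1], P[:,2]]
for t in ('w20','s20','e20'):
    W,m=cloud(t);Q=toq(W.reshape(-1,3)).reshape(400,640,3)
    ok=m&(abs(Q[...,0])<.05)&(abs(Q[...,1])<.04)&(Q[...,2]>.102)&(Q[...,2]<.118); 
    if t=='w20': ok[245:]=0
    P=Q[ok]; A=np.c_[P[:,:2],np.ones(len(P))]; k=np.linalg.lstsq(A,P[:,2],rcond=None)[0]
    print(t,len(P),[np.round(v,1) for v in cv2.minAreaRect((P[:,:2]*1000).astype(np.float32))],'z',P[:,2].mean().round(4),'slopes',k[:2].round(3))
E
```

```text
time_s: 25.65
position: [0.48, 0.2922, 0.1767]
tcp_rot: [[0.033, 0.953, 0.302], [0.999, -0.033, -0.004], [0.006, 0.302, -0.953]]
wrist_force: [0.1, 0.1, 0.3]
width: 0.0005
w20 3880 [array([-1.7,  0.3]), array([65.1, 41.2]), np.float64(0.7)] z 0.1096 slopes [ 0.028 -0.037]
s20 165 [array([-3.1, -2. ]), array([45.5, 68.8]), np.float64(88.0)] z 0.1092 slopes [0.026 0.029]
e20 319 [array([-1.5,  1.4]), array([64.4, 42.2]), np.float64(2.1)] z 0.1089 slopes [-0.031 -0.018]
```

View pics/c20.png

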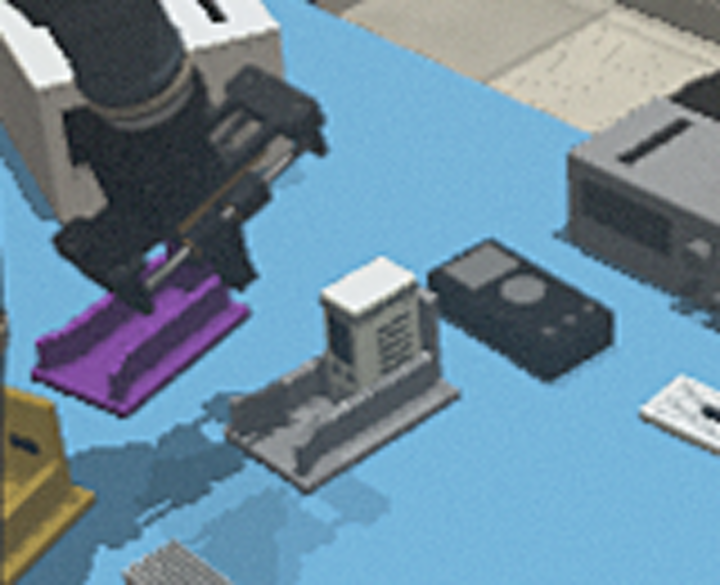

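View pics/w20.png

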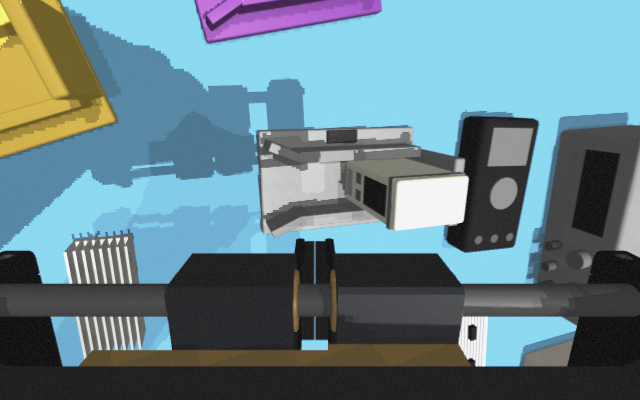

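View pics/s20.png

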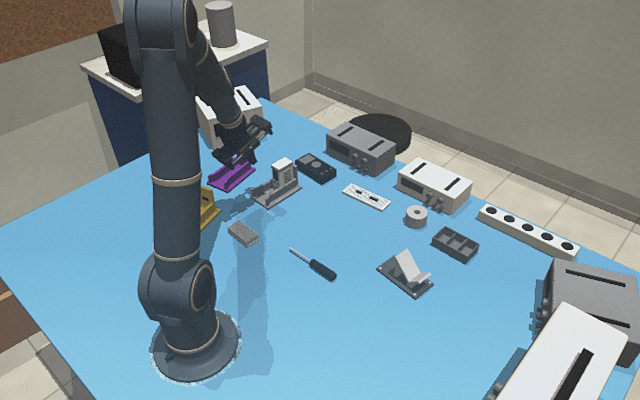

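Run:
```python
from h import *
crop('e20',340,190,420,270,8,'c21')
def toq(P): 
    c,s=np.cos(.036),np.sin(.036); d=P[:,:2]-[.5986,.2876]
    return np.c_[c*d[:,0]-s*d[:,1], s*d[:,0]+c*d[:,1], P[:,2]]
W,m=cloud('e20');Q=toq(W.reshape(-1,3)).reshape(400,640,3)
b=lambda z0,z1:Q[m&(abs(Q[...,0])<.06)&(abs(Q[...,1])<.018)&(Q[...,2]>z0)&(Q[...,2]<z1)]
print('module top x',np.percentile(b(.105,.116)[:,0],[2,98]).round(4),'plate top x',np.percentile(b(.086,.094)[:,0],[2,50,98]).round(4))
p=b(.02,.084);p=p[p[:,0]>.03]; print('plate back face x (42 expected)',np.median(p[:,0]).round(4))
r=b(.093,.107);r=r[(r[:,0]>.02)]; print('module rear face x (32 expected)',len(r),np.median(r[:,0]).round(4))
```

```text
module top x [-0.0318  0.0286] plate top x [0.0252 0.0346 0.0427]
plate back face x (42 expected) 0.0398
module rear face x (32 expected) 53 0.0287
```

View pics/c21.png

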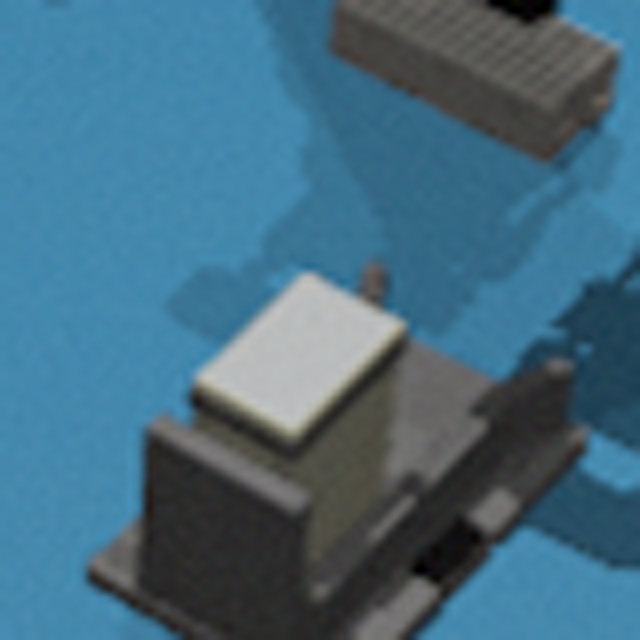

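Measured against the plate in the same picture, the module's rear face is 11 mm from the plate's back face. The plate is 10 mm thick, so it is flush within about 1 mm. Handing in.

```bash
python3 -c "
from plant import job_done,status
print(job_done(), status.sense()['time_s'])"
```

```text
the job is handed in; nothing more can be done
the job is handed in; nothing more can be done
```

I parked the module on the rest, moved it upright into the grey dock about 50 mm short of home, and pushed it back to the plate. I handed the job in after about 26 s; no verdict was reported.

- **Parked on the rest:** it lay on the ramp with the top end up, and its top face measured within about 1 mm of the seat pose.
- **Stood in the dock:** it stood centred within 1 mm and plumb, front panel facing out. I let it go and backed off.
- **Pushed home:** the closed fingertips pushed low until the tool stopped at x = 0.5573 (predicted 0.5576), with the force rising to 10 N.

**Last checks:** the module is upright, front panel to the open side, top face at z 0.109–0.110 (0.110 expected).
- **Where the cameras disagree:** the wrist and scene cameras put it 1.5–1.7 mm short of home. The coarse side view said 3.1 mm, still inside the 4 mm limit but close.
- **Why I take it as home:** in the scene picture its rear face is within about 1 mm of the plate, and the tool stopped where expected.
- **Other things:** nothing else looks moved in the last side picture, but I did not measure the other things individually.

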